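Stow the six-way tube racks in the double-door bench cabinet

ROBOT

A 6-joint arm with a two-finger parallel gripper is mounted at the origin on the work surface. World frame = base frame: x ahead of the robot, y to its left, z up, the work surface at z = 0. Lengths are in m, angles in rad, forces in N, time in s.
With the tool pointing down it reaches from about 0.375 to 0.975 m from the base axis. Payload 3.8 kg.
Tool frame: the origin (TCP) lies at the very end of the fingers, on their centre line; the grasp point (between the pads) lies 19 mm behind it; z points along the fingers, y is the line along which they close (so a half turn about z gives the same grasp; the last joint's range is limited). The gripper opens to 85 mm and grips with 20 to 120 N. Pads are 22 mm wide; open, the fingers measure 114 mm over their backs; the gripper's body (76 mm by 85 mm) begins 54 mm behind the grasp point. The pads swing forward as they close: fully open they stand 13 mm farther back than shut.
Start: joints at [1.309, 0.264, 1.604, -0, 1.274, -0.037], TCP at [0.15, 0.658, 0.231] pointing down, gripper open.
Joint ranges: [-2.63, 2.63], [-0.94, 2.18], [0.31, 2.57], [-1.31, 4.45], [0, 2.66], [-2.55, 2.55]. Speed limits (rad/s): [2.57, 2.57, 3.14, 3.14, 3.14, 3.14].

INTERFACE

Orientations are given as a rotation vector (axis times angle).
In Python, from workcell import read_state, read_camera, calibration, finish_job gives the robot as it stands.
- The arm moves only by the tool step_arm, never from a script. Its argument "commands" is a list of rows, each an object of numbers: "fingers": the gripper's target within -1 to 1 (shut at 1, half-way at 0, fully open at -1); "dx", "dy", "dz": the shift along the tool's x, y, z in m; "roll": the turn about the tool's z in degrees. In form: [{"fingers": .., "dx": .., "dy": .., "dz": .., "roll": ..}, ...]. A call has 1 to 8 rows; each row is the pose to reach, as a shift and turn from the pose commanded when the call began, along the tool's axes at that moment; what a row does not reach only later rows make up. A row lasts 1/8 s, in which the tool goes at most 62.5 mm and 10.7 degrees, less where a joint would pass 70% of its speed; a pose out of reach is approached as far as the arm can. A call with a gripper value outside its range is refused whole. The fingers move at their own pace and stop on an object; "squeeze" is the grip in N (left out, the last holds). Time passes only in rows, so rows that repeat a pose let the fingers close. It gives the time, the measured TCP pose, the force, the opening and the grip force at its end, in the units of the state.
- read_state(): the state, without advancing time (a new reading comes with each control period).
- read_camera(name): name is "side" or "top" or "wrist"; returns (picture, depth): 384x512x3 uint8, blue, green, red; 384x512 float32, m along the optical axis (not along the pixel's ray), 0 where there is no reading.
- calibration(name): a dict with "intrinsics" (3x3 intrinsics, pixels), "world_to_cam" (4x4, takes a point from world to camera coordinates). Camera axes: x right, y up, looking along -z (the intrinsics and any distortion apply to the point x, -y, -z); pixel columns grow to the right and rows downward; lengths in m; the calibration is good to about 2 mm. A picture is of the moment at which its call begins: read the wrist's pose just before it. calibration takes no time and is no camera call; for the wrist camera it gives the pose at the moment of the call.
- finish_job(): hands the job in; it is judged then, once.
The state is a dict: "time": time; "q": joint angles; "joint_vel": joint speeds; "joint_torque": joint torques, N m; "tool_pos": TCP position; "tcp_rot": TCP orientation; "wrist_force": force on the tool from outside, world axes, zero at the start; "torque": the same for the moment, N m; "width": opening from 0.0 (shut) to 1.0 (fully open); "grip_force": force on a finger pad.
Only numpy, scipy, OpenCV 4.12 (cv2) and the standard library are available. Lean on these libraries where they do the work, as an engineer would, in place of code of your own. Each camera call takes 0.05 s, during which the arm holds its last target. There are 200 camera calls.

TASK

Put the six-sided tube racks away in the double-door cabinet: swing open the right-hand door, draw the flush bolt of the left-hand door fully down and open that one too, pull out the shelf, and stand every rack that is there on it with its yellow face on top, rolling it over on its flats as needed. Then push the shelf fully home, shut the left door, shoot its bolt fully up again and shut the right door. Leave the white carton and the stain bottle where they stand.

Things in the scene. Friction and masses are not known exactly. Their poses are not given: they have to be found in the camera images.
- cabinet: bench cabinet, white frame with clear panels, 360 mm wide (y), 232 deep (x), 236 high, fixed. Origin on the bench, middle of its front plane; x points into the cabinet, y to its left, z up. Two blue-framed leaves (171 mm wide, 16 thick, 32 to 215 mm up, front faces in the front plane) close it. Head rail 217 to 236 mm up, 5 mm thick, at the front plane; roof underside 228 up, base 30 up.
- active_leaf (a joint): right-hand leaf (hinge at -y). Rad: 0 shut, grows as it swings out towards the robot, stop at 2.3. Stays where it is left (hinge friction 0.06 N m). An aluminium cover strip on its free edge, standing out 6 mm, overlaps the front of the left leaf by 12 mm, so this leaf opens first and shuts last.
- passive_leaf (a joint): left-hand leaf (hinge at +y). Angle in rad: 0 shut, grows as it swings out, stop at 2.3; hinge friction 0.06 N m. Held shut by its bolt and by the other leaf's cover strip.
- active_handle (a point): centre of the grip of the right leaf's handle: upright steel bar 12 mm thick, 61 mm long between its two stand-offs, its axis 35 mm in front of the leaf, 135 mm from the hinge line; the top stand-off is 33 mm below the cabinet's top.
- passive_handle (a point): the same kind of handle on the left leaf, 71 mm from its hinge line. Turns with its leaf (axes as the cabinet's when shut).
- active_hinge (a point): point on the right leaf's upright hinge line, half-way up the leaf (at the front plane, 172 mm right of the middle).
- passive_hinge (a point): point on the left leaf's upright hinge line, half-way up the leaf (at the front plane, 172 mm left of the middle).
- bolt (a joint): flush bolt in the left leaf near its free edge: 0 shot (its rod stands 12 mm up behind the head rail and locks the leaf), 0.018 m fully withdrawn (down). Slides with 2.5 N of friction and stays where it is left; it can be shot only when the left leaf is quite shut.
- bolt_knob (a point): centre of the bolt's brass thumb piece on the front of the left leaf, 30 mm from its free edge: 14 mm wide (y), 13 mm high, standing out 19 mm from the leaf's face (this point is 10 mm out). 41 mm below the cabinet's top when shot, 59 mm when withdrawn.
- shelf (a joint): pull-out shelf behind the leaves: 0 home, grows as it slides out towards the robot, stop at 0.150 m; friction 2 N. Passes only when both leaves stand open about a right angle or more.
- shelf_tab (a point): centre of the grip of the black pull tab on the middle of the shelf's front: 14 mm wide (y), 30 mm high, 28 mm long (x); this point is 38 mm behind the front plane when the shelf is home and 70 mm up; the tab's front end is 11 mm nearer the robot than this point, the shelf's front wall begins 17 mm beyond it.
- shelf_floor (a point): centre of the shelf's white floor (top surface, 45 mm above the bench); the floor measures 150 mm (x) by 290 mm (y) inside walls 25 mm high; axes as the cabinet's.
- rack_a_centre (a point): six-way tube rack: blue hexagonal block lying on one flat, 58 mm across flats, 67 across corners, 66 long with flat ends, about 160 g; long faces 33.5 mm wide with dark wells, one face yellow. This point is the block's centre, 29 mm above what it lies on; its z axis points out through the yellow face, y along the length. Absent in some runs.
- rack_b_centre (a point): six-way tube rack: blue hexagonal block lying on one flat, 58 mm across flats, 67 across corners, 66 long with flat ends, about 160 g; long faces 33.5 mm wide with dark wells, one face yellow. This point is the block's centre, 29 mm above what it lies on; its z axis points out through the yellow face, y along the length. Absent in some runs.
- rack_c_centre (a point): six-way tube rack: blue hexagonal block lying on one flat, 58 mm across flats, 67 across corners, 66 long with flat ends, about 160 g; long faces 33.5 mm wide with dark wells, one face yellow. This point is the block's centre, 29 mm above what it lies on; its z axis points out through the yellow face, y along the length. Absent in some runs.
- tablet_carton: bystander: white tablet carton 75 x 120 x 65 mm standing loose on the bench left of the cabinet, origin under its centre.
- stain_bottle: bystander: amber stain bottle with black cap, 60 mm across, 140 mm high, standing loose right of the cabinet, origin under its centre.
Not all that is in view belongs to the job. Leave any brown or green look-alike of the part that bears rack_b_centre alone.

How it is judged:
On the way, in this order (a step that is already met when the one before it is completed fails the run):
1. the right leaf is open while the left one is still bolted shut (value of joint active_leaf above 0.8 rad and value of joint passive_leaf below 0.08 rad and value of joint bolt below 0.006 m), for 0.1 s.
2. the flush bolt is fully withdrawn with its leaf still shut (value of joint bolt above 0.0145 m and value of joint passive_leaf below 0.15 rad), for 0.1 s.
3. both leaves stand open (value of joint each of passive_leaf, active_leaf above 1.2 rad), for 0.1 s.
4. the shelf is pulled out (value of joint shelf above 0.1 m), for 0.1 s.
5. every rack lies on the shelf with its yellow face up (x of rack_a_centre in the frame of shelf_floor between -0.075 and 0.075 m and y of rack_a_centre in the frame of shelf_floor between -0.145 and 0.145 m and z of rack_a_centre in the frame of shelf_floor between 0.022 and 0.036 m and angle between each of rack_a_centre, rack_b_centre, rack_c_centre's own z axis and vertical below 0.12 rad and x of rack_b_centre in the frame of shelf_floor between -0.075 and 0.075 m and y of rack_b_centre in the frame of shelf_floor between -0.145 and 0.145 m and z of rack_b_centre in the frame of shelf_floor between 0.022 and 0.036 m and x of rack_c_centre in the frame of shelf_floor between -0.075 and 0.075 m and y of rack_c_centre in the frame of shelf_floor between -0.145 and 0.145 m and z of rack_c_centre in the frame of shelf_floor between 0.022 and 0.036 m), for 0.3 s.
6. the shelf is pushed home (value of joint shelf below 0.012 m), for 0.1 s.
7. the left leaf is shut and its bolt shot (value of joint passive_leaf below 0.03 rad and value of joint bolt below 0.005 m), for 0.2 s.
At the end, for the whole second after the job is handed in: Every rack lies on the shelf floor with its yellow face up (within 7 degrees); the shelf is home within 12 mm, the left leaf shut within 0.03 rad with its bolt shot (within 5 mm of fully up), and the right leaf shut within 0.05 rad (all of step 5 and all of step 7 and value of joint shelf below 0.012 m and value of joint active_leaf below 0.05 rad); the robot touches nothing.
It fails at once if the tablet carton is displaced by more than 30 mm (distance of tablet_carton from where it was at the start of the episode above 0.03 m).
It fails at once if the stain bottle is displaced by more than 30 mm (distance of stain_bottle from where it was at the start of the episode above 0.03 m).
Of rack_a, rack_b, rack_c only 2 to 3 are there at a start; the rules pass over those that are not, and their reading is None.
At some moment in a run one of rack_a, rack_b, rack_c may be knocked a few centimetres aside while the robot is not near it.
It also fails if it takes over 210 s, if anything falls off the work surface, if the arm or the gripper's body presses on something with over 40 N, if the wrist force passes 120 N, or if a joint passes its speed limit or range.

## Working session

There is one attempt and no reset: what is moved stays moved. The work goes in short steps, Python scripts to look and compute and a tool call to move; the robot and the scene stay as the last step left them, time stands still between calls to the robot, and variables do not carry over. Pictures are saved under pics/ and viewed, at most 14 in all, crops included, and the job is handed in when it is done.

Besides the shell and the picture viewer there is one more tool, called after ">>>" by a JSON object that holds its "fn" and its "kwargs". step_arm: Moves the arm, as the interface text tells. Its arguments: {"type":"object","properties":{"commands":{"type":"array","items":{"type":"object","properties":{"fingers":{"type":"number"},"dx":{"type":"number"},"dy":{"type":"number"},"dz":{"type":"number"},"roll":{"type":"number"}}}},"squeeze":{"type":"number"}},"required":["commands"]}

```bash
mkdir -p pics; ls
cat > h.py <<'E'
import numpy as np, cv2
from workcell import read_state, read_camera, calibration, finish_job
def cast(name,uv,z,cal=None):
    c=cal or calibration(name);K=np.array(c["intrinsics"]);T=np.array(c["world_to_cam"])
    R,t=T[:3,:3],T[:3,3];o=-R.T@t
    uv=np.atleast_2d(np.array(uv,float));d=np.c_[uv,np.ones(len(uv))]@np.linalg.inv(K).T
    d=d*[1,-1,-1]; w=d@R
    return o+w*((z-o[2])/w[:,2])[:,None]
def cloud(name,D,cal=None):
    c=cal or calibration(name);K=np.array(c["intrinsics"]);T=np.array(c["world_to_cam"])
    v,u=np.mgrid[:D.shape[0],:D.shape[1]]
    d=np.stack([u,v,np.ones_like(u)],-1)@np.linalg.inv(K).T*D[...,None]*[1,-1,-1]
    return (d-T[:3,3])@T[:3,:3]
def proj(name,P,cal=None):
    c=cal or calibration(name);K=np.array(c["intrinsics"]);T=np.array(c["world_to_cam"])
    p=(np.atleast_2d(P)@T[:3,:3].T+T[:3,3])*[1,-1,-1];p=p@K.T
    return p[:,:2]/p[:,2:]
def see(name,tag):
    cal=calibration(name);I,D=read_camera(name);cv2.imwrite(f"pics/{tag}.png",I);np.savez(f"{tag}.npz",I=I,D=D,K=cal["intrinsics"],T=cal["world_to_cam"]);return I,D,cal
E
python3 - <<'E'
from h import *
I,D,c=see("top","top0");J,E,c2=see("side","side0")
print(calibration("top"),calibration("side"))
print(read_state())
E
```

```text
pics
{'intrinsics': array([[409.01021321,   0.        , 252.72795469],
       [  0.        , 409.01021321, 194.45802299],
       [  0.        ,   0.        ,   1.        ]]), 'world_to_cam': array([[ 1.05255933e-02, -9.99943205e-01,  1.67277782e-03,
        -4.92069171e-02],
       [ 9.82599353e-01,  1.06532327e-02,  1.85431982e-01,
        -5.28828936e-01],
       [-1.85439271e-01, -3.08111223e-04,  9.82655678e-01,
        -1.49035587e+00],
       [ 0.00000000e+00,  0.00000000e+00,  0.00000000e+00,
         1.00000000e+00]])} {'intrinsics': array([[478.75559295,   0.        , 249.47443611],
       [  0.        , 478.75559295, 188.55873116],
       [  0.        ,   0.        ,   1.        ]]), 'world_to_cam': array([[ 0.86388877, -0.50337022,  0.01773751, -0.47312935],
       [ 0.35934225,  0.64061834,  0.67858771, -0.24027503],
       [-0.35294382, -0.57985047,  0.73430518, -1.45137521],
       [ 0.        ,  0.        ,  0.        ,  1.        ]])}
{'time': 0.1, 'q': array([ 1.30914597e+00,  2.64709918e-01,  1.60524722e+00, -8.34923279e-06,
        1.27373116e+00, -3.69148692e-02]), 'joint_vel': array([-0.00040193, -0.00254184, -0.00345152,  0.00099057, -0.00017817,
        0.00080351]), 'joint_torque': array([-4.80589188e-04, -5.16707253e+01, -3.68588448e+01, -8.07560082e-05,
        6.30637369e-03,  5.41509536e-06]), 'tool_pos': array([0.15026218, 0.65736958, 0.23005963]), 'tcp_rot': array([-0.35223319, -3.12147672,  0.00325676]), 'wrist_force': array([-0.1532675 ,  0.19171518,  1.20416252]), 'torque': array([ 0.04347452,  0.01982801, -0.0016076 ]), 'grip_force': 0.0, 'width': 0.9994678315421568}
```

View pics/top0.png

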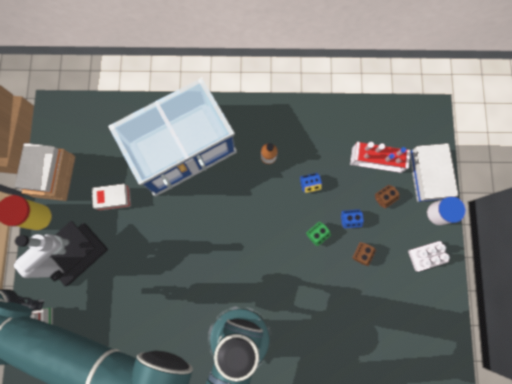

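View pics/side0.png

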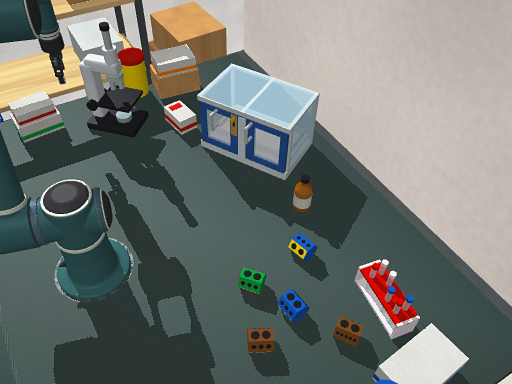

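Run:
```python
from h import *
f=np.load("top0.npz");I,D=f["I"],f["D"];P=cloud("top",D)
m=(P[...,2]>.222)&(P[...,2]<.25)&(D>0);m[:70]=0;m[200:]=0;m[:,:100]=0;m[:,245:]=0
r=cv2.minAreaRect(P[m][:,:2].astype(np.float32));print("cab",r,cv2.boxPoints(r))
mz=(P[...,2]>.012)&(P[...,2]<.2)&(D>0)
hsv=cv2.cvtColor(I,cv2.COLOR_BGR2HSV)
for n,(lo,hi) in dict(blue=((100,110,40),(125,255,255)),yel=((18,110,80),(35,255,255))).items():
    b=cv2.inRange(hsv,lo,hi)
    k,l,s,ct=cv2.connectedComponentsWithStats(b)
    for i in range(1,k):
        if s[i,4]>15 and ct[i,0]>100:
            q=P[l==i];print(n,ct[i].round(),s[i,4],np.median(q,0).round(4),"zmax",q[:,2].max().round(3))
for uv in [(312,183),(352,219)]:
    x,y=uv;mm=mz.copy();M=np.zeros_like(mm);M[y-22:y+22,x-22:x+22]=1
    q=P[mm&M];print(uv,q.mean(0).round(3),q[:,2].max().round(3));qt=q[q[:,2]>.05];print(cv2.minAreaRect(qt[:,:2].astype(np.float32)),cv2.minAreaRect(q[:,:2].astype(np.float32)))
# wide crop
c=I[155:250,285:400];a=cv2.resize(c,None,fx=4,fy=4,interpolation=cv2.INTER_CUBIC)
J=np.load("side0.npz")["I"][225:335,255:330];b=cv2.resize(J,None,fx=4,fy=4,interpolation=cv2.INTER_CUBIC)
H=max(a.shape[0],b.shape[0]);o=np.zeros((H,a.shape[1]+b.shape[1],3),np.uint8);o[:a.shape[0],:a.shape[1]]=a;o[:b.shape[0],a.shape[1]:]=b
cv2.imwrite("pics/crop0.png",o)
q=P[(np.hypot(*(P[...,:2]-cast("top",(267,155),.1)[0,:2]).T).T<.06)&(P[...,2]>.1)&(D>0)];print("bottle",q.mean(0))
M=np.zeros_like(mz);M[180:212,90:134]=1;q=P[M&(P[...,2]>.05)&(D>0)];print("carton",cv2.minAreaRect(q[:,:2].astype(np.float32)),q[:,2].max())
```

```text
cab ((0.7174067497253418, 0.2389136552810669), (0.23758503794670105, 0.3606884777545929), 29.968130111694336) [[0.5244112  0.33580747]
 [0.7045816  0.02334181]
 [0.9104023  0.14201984]
 [0.7302319  0.4544855 ]]
blue [225. 150.] 98 [0.6943 0.0475 0.0847] zmax 0.202
blue [403. 149.] 20 [ 0.6885 -0.5901  0.1273] zmax 0.132
blue [182. 176.] 49 [0.5967 0.2158 0.0591] zmax 1.563
blue [310. 180.] 229 [ 0.5877 -0.2557  0.0564] zmax 1.563
blue [153. 187.] 75 [0.5384 0.3162 0.1235] zmax 0.2
blue [452. 209.] 533 [ 0.4722 -0.7588  0.1101] zmax 1.563
blue [352. 218.] 368 [ 0.4411 -0.4131  0.0504] zmax 1.563
yel [182. 168.] 27 [0.5937 0.1999 0.201 ] zmax 0.208
yel [313. 188.] 70 [ 0.5568 -0.2735  0.0425] zmax 0.056
(312, 183) [ 0.578 -0.261  0.05 ] 0.067
((0.5803419947624207, -0.2628748416900635), (0.04889015480875969, 0.0669708326458931), 12.91309642791748) ((0.5851697325706482, -0.27464595437049866), (0.0677131935954094, 0.0918867290019989), 13.413519859313965)
(352, 219) [ 0.442 -0.412  0.049] 0.065
((0.4452723264694214, -0.41661277413368225), (0.047587864100933075, 0.06743520498275757), 6.817028045654297) ((0.4359559714794159, -0.3878258466720581), (0.07343652099370956, 0.13172975182533264), 16.54837989807129)
bottle [ 0.68547433 -0.10045539  0.1227743 ]
carton ((0.5161444544792175, 0.4937620759010315), (0.07689418643712997, 0.12267684191465378), 7.132707118988037) 0.07373640017914396
```

View pics/crop0.png

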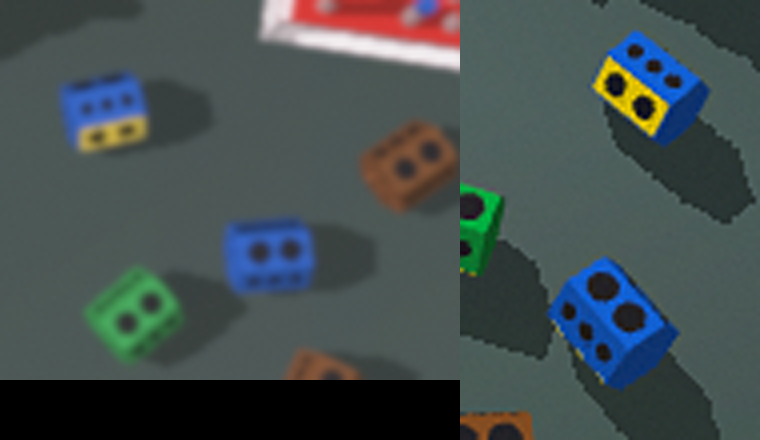

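```bash
cat >> h.py <<'E'
from scipy.spatial.transform import Rotation as Ro
O=np.array([.617,.181]);A=np.radians(30);CX=np.array([np.cos(A),np.sin(A)]);CY=np.array([-CX[1],CX[0]])
def cab(x,y): return O+x*CX+y*CY
def yaw(R): return np.degrees(np.arctan2(R[1,1],R[0,1]))
def plan(wps):
    "rows (dx,dy,dz,roll) from the present pose to world waypoints x,y,z,yaw of tool y"
    s=read_state();R=Ro.from_rotvec(s["tcp_rot"]).as_matrix();p=s["tool_pos"];y0=yaw(R)
    print("now",p.round(4),"yaw",y0.round(1),"q6",s["q"][5].round(2),"F",s["wrist_force"].round(1),"w",round(s["width"],2),"t",round(s["time"],1))
    for w in wps:
        d=R.T@(np.array(w[:3])-p);print("  ",d.round(4),"roll",round(-(w[3]-y0),1))
def leaf(side,th,out=.035):
    "handle pos and yaw at leaf angle th"
    r=.135 if side<0 else .071
    h=cab(0,side*.172);a=th*-side
    v=-side*r*CY-out*CX;c,s=np.cos(a),np.sin(a)
    return h+np.array([c*v[0]-s*v[1],s*v[0]+c*v[1]]),np.degrees(a)
E
python3 - <<'E'
from h import *
p,_=leaf(-1,0);print(p)
plan([(.35,.5,.28,77-20),(*p,.28,-60),(*p,.177,-60)])
E
```

```text
[0.60518911 0.13145706]
now [0.1503 0.6574 0.2301] yaw 77.1 q6 -0.04 F [-0.2  0.2  1.2] w 1.0 t 0.1
   [-0.2298 -0.109  -0.0497] roll 20.1
   [-0.5607 -0.4114 -0.0491] roll 137.1
   [-0.5607 -0.4112  0.0539] roll 137.1
```

>>> {"fn": "step_arm", "kwargs": {"commands": [{"fingers": 0,"dx": -0.04,"dy": -0.03,"dz": -0.05,"roll": 10},{"fingers": 0,"dx": -0.56,"dy": -0.411,"dz": -0.05,"roll": 20},{"fingers": 0,"dx": -0.56,"dy": -0.411,"dz": -0.05,"roll": 30},{"fingers": 0,"dx": -0.56,"dy": -0.411,"dz": -0.05,"roll": 40},{"fingers": 0,"dx": -0.56,"dy": -0.411,"dz": -0.05,"roll": 137},{"fingers": 0,"dx": -0.56,"dy": -0.411,"dz": -0.05,"roll": 137},{"fingers": 0,"dx": -0.56,"dy": -0.411,"dz": -0.05,"roll": 137},{"fingers": 0,"dx": -0.56,"dy": -0.411,"dz": -0.05,"roll": 137}]}}

```text
time: 1.1
tool_pos: [0.4661, 0.2917, 0.279]
tcp_rot: [-2.338, -2.098, 0.0]
wrist_force: [0.3, 0.3, -0.0]
width: 0.499
grip_force: 0.0
```

Run:
```python
from h import *
p,_=leaf(-1,0)
plan([(*p,.28,-60),(*p,.177,-60)])
```

```text
now [0.4661 0.2917 0.279 ] yaw -6.2 q6 0.62 F [ 0.3  0.3 -0. ] w 0.5 t 1.1
   [-0.1443  0.1555 -0.001 ] roll 53.8
   [-0.1443  0.1556  0.102 ] roll 53.8
```

>>> {"fn": "step_arm", "kwargs": {"commands": [{"fingers": 0,"dx": -0.144,"dy": 0.155,"dz": 0,"roll": 54},{"fingers": 0,"dx": -0.144,"dy": 0.155,"dz": 0,"roll": 54},{"fingers": 0,"dx": -0.144,"dy": 0.155,"dz": 0,"roll": 54},{"fingers": 0,"dx": -0.144,"dy": 0.155,"dz": 0,"roll": 54},{"fingers": 0,"dx": -0.144,"dy": 0.155,"dz": 0,"roll": 54},{"fingers": 0,"dx": -0.144,"dy": 0.155,"dz": 0,"roll": 54},{"fingers": 0,"dx": -0.144,"dy": 0.155,"dz": 0,"roll": 54}]}}

```text
time: 1.98
tool_pos: [0.6045, 0.1347, 0.279]
tcp_rot: [-3.032, -0.822, 0.001]
wrist_force: [0.3, -0.8, -0.2]
width: 0.497
grip_force: 0.0
```

Run:
```python
from h import *
p,_=leaf(-1,0)
plan([(*p,.177,-60)])
I,D,c=see("wrist","w1");print(proj("wrist",[[*p,.203],[*p,.14],[*cab(-.01,.031),.195],[*cab(0,0),.236]],c).round())
```

```text
now [0.6045 0.1347 0.279 ] yaw -59.7 q6 1.22 F [ 0.3 -0.8 -0.2] w 0.5 t 2.0
   [-0.001   0.0032  0.102 ] roll 0.3
[[256. 199.]
 [255. 179.]
 [174. 166.]
 [203. 165.]]
```

View pics/w1.png

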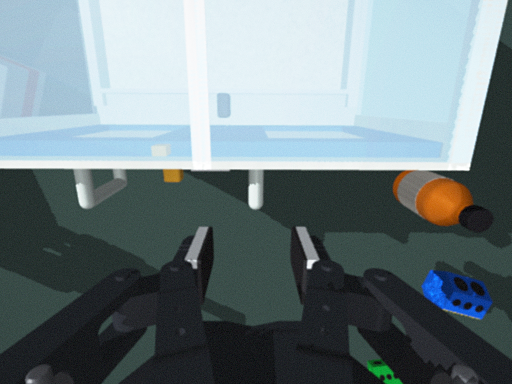

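>>> {"fn": "step_arm", "kwargs": {"commands": [{"fingers": 0,"dx": -0.001,"dy": 0.003,"dz": 0.05,"roll": 0},{"fingers": 0,"dx": -0.001,"dy": 0.003,"dz": 0.101,"roll": 0},{"fingers": 0,"dx": -0.001,"dy": 0.003,"dz": 0.101,"roll": 0},{"fingers": 1,"dx": -0.001,"dy": 0.003,"dz": 0.101,"roll": 0},{"fingers": 1,"dx": -0.001,"dy": 0.003,"dz": 0.101,"roll": 0},{"fingers": 1,"dx": -0.001,"dy": 0.003,"dz": 0.101,"roll": 0}], "squeeze": 30}}

```text
time: 2.78
tool_pos: [0.607, 0.1325, 0.1818]
tcp_rot: [-3.032, -0.817, -0.008]
wrist_force: [-1.9, 4.2, 6.1]
width: 0.129
grip_force: 30.7
```

Run:
```python
from h import *
s=read_state();p0=s["tool_pos"]
print(p0, leaf(-1,0)[0], s["grip_force"])
plan([(*leaf(-1,t)[0],p0[2],-60+np.degrees(t)) for t in np.radians([5,13,21,30,39,48,57,66])])
plan([(*leaf(-1,t)[0],p0[2],-60+np.degrees(t)) for t in np.radians([66,75,84,92,97])])
```

```text
[0.60702458 0.13254318 0.18175   ] [0.60518911 0.13145706] 30.72884291410446
now [0.607  0.1325 0.1818] yaw -59.8 q6 1.22 F [-1.9  4.2  6.1] w 0.13 t 2.8
   [-0.0138  0.0035 -0.0001] roll -4.8
   [-0.0316  0.0113 -0.0001] roll -12.8
   [-0.0483  0.0214 -0.0002] roll -20.8
   [-0.065   0.0354 -0.0003] roll -29.8
   [-0.0794  0.0519 -0.0004] roll -38.8
   [-0.0911  0.0704 -0.0004] roll -47.8
   [-0.0997  0.0906 -0.0004] roll -56.8
   [-0.105   0.1118 -0.0005] roll -65.8
now [0.607  0.1325 0.1818] yaw -59.8 q6 1.22 F [-1.9  4.2  6.1] w 0.13 t 2.8
   [-0.105   0.1118 -0.0005] roll -65.8
   [-0.107   0.1336 -0.0005] roll -74.8
   [-0.1055  0.1554 -0.0004] roll -83.8
   [-0.1014  0.1744 -0.0004] roll -91.8
   [-0.0974  0.1859 -0.0004] roll -96.8
```

>>> {"fn": "step_arm", "kwargs": {"commands": [{"fingers": 1,"dx": -0.012,"dy": 0.0025,"dz": -0.003,"roll": -5},{"fingers": 1,"dx": -0.03,"dy": 0.011,"dz": -0.003,"roll": -13},{"fingers": 1,"dx": -0.046,"dy": 0.021,"dz": -0.003,"roll": -21},{"fingers": 1,"dx": -0.063,"dy": 0.035,"dz": -0.003,"roll": -30},{"fingers": 1,"dx": -0.077,"dy": 0.052,"dz": -0.003,"roll": -39},{"fingers": 1,"dx": -0.089,"dy": 0.07,"dz": -0.003,"roll": -48},{"fingers": 1,"dx": -0.098,"dy": 0.09,"dz": -0.003,"roll": -57},{"fingers": 1,"dx": -0.103,"dy": 0.112,"dz": -0.003,"roll": -66}]}}

```text
time: 3.78
tool_pos: [0.5711, -0.0174, 0.1818]
tcp_rot: [-2.09, -2.342, 0.002]
wrist_force: [-3.9, 2.7, -0.1]
width: 0.128
grip_force: 31.8
```

Run:
```python
from h import *
plan([(*leaf(-1,t)[0],.182,-60+np.degrees(t)) for t in np.radians([75,84,92,97])])
```

```text
now [ 0.5711 -0.0174  0.1818] yaw 6.5 q6 -0.19 F [-3.9  2.7 -0.1] w 0.13 t 3.8
   [-0.0203  0.0083 -0.0003] roll -8.5
   [-0.0397  0.0184 -0.0003] roll -17.5
   [-0.0555  0.0298 -0.0004] roll -25.5
   [-0.0644  0.0381 -0.0004] roll -30.5
```

>>> {"fn": "step_arm", "kwargs": {"commands": [{"fingers": 1,"dx": -0.02,"dy": 0.008,"dz": 0,"roll": -8},{"fingers": 1,"dx": -0.039,"dy": 0.018,"dz": 0,"roll": -17},{"fingers": 1,"dx": -0.055,"dy": 0.03,"dz": 0,"roll": -25},{"fingers": 1,"dx": -0.064,"dy": 0.038,"dz": 0,"roll": -30},{"fingers": 0,"dx": -0.064,"dy": 0.038,"dz": 0,"roll": -30},{"fingers": 0,"dx": -0.064,"dy": 0.038,"dz": 0,"roll": -30},{"fingers": 0,"dx": -0.064,"dy": 0.038,"dz": -0.05,"roll": -30},{"fingers": 0,"dx": -0.064,"dy": 0.038,"dz": -0.1,"roll": -30}]}}

```text
time: 4.78
tool_pos: [0.6168, -0.0762, 0.282]
tcp_rot: [-1.423, -2.8, 0.001]
wrist_force: [0.4, -0.7, 0.6]
width: 0.499
grip_force: 0.0
```

Run:
```python
from h import *
plan([(*cab(-.016,.031),.26,120),(*cab(-.016,.031),.183,120)])
```

```text
now [ 0.6168 -0.0762  0.282 ] yaw 36.1 q6 -0.79 F [ 0.4 -0.7  0.6] w 0.5 t 4.8
   [0.2401 0.1392 0.0221] roll -83.9
   [0.24   0.1393 0.0991] roll -83.9
```

>>> {"fn": "step_arm", "kwargs": {"commands": [{"fingers": 1,"dx": 0.24,"dy": 0.139,"dz": 0.0,"roll": -84},{"fingers": 1,"dx": 0.24,"dy": 0.139,"dz": 0.0,"roll": -84},{"fingers": 1,"dx": 0.24,"dy": 0.139,"dz": 0.0,"roll": -84},{"fingers": 1,"dx": 0.24,"dy": 0.139,"dz": 0.0,"roll": -84},{"fingers": 1,"dx": 0.24,"dy": 0.139,"dz": 0.0,"roll": -84},{"fingers": 1,"dx": 0.24,"dy": 0.139,"dz": 0.02,"roll": -84},{"fingers": 1,"dx": 0.24,"dy": 0.139,"dz": 0.04,"roll": -84},{"fingers": 1,"dx": 0.24,"dy": 0.139,"dz": 0.055,"roll": -84}]}}

```text
time: 5.78
tool_pos: [0.5875, 0.1998, 0.2259]
tcp_rot: [-0.825, 3.031, 0.0]
wrist_force: [0.3, -0.3, 0.4]
width: -0.002
grip_force: 0.0
```

Run:
```python
from h import *
plan([(*cab(-.016,.031),.26,120),(*cab(-.016,.031),.181,120)])
I,D,c=see("wrist","w2")
h=cv2.cvtColor(I,cv2.COLOR_BGR2HSV);b=cv2.inRange(h,(12,120,80),(35,255,255));b[200:]=0
m=cv2.moments(b);print(m["m10"]/max(m["m00"],1),m["m01"]/max(m["m00"],1),m["m00"]/255,proj("wrist",[*cab(-.01,.031),.2],c))
```

```text
now [0.5875 0.1998 0.2259] yaw 120.5 q6 -1.81 F [ 0.3 -0.3  0.4] w -0.0 t 5.8
   [-0.0002 -0.     -0.0341] roll 0.5
   [-0.0002 -0.      0.0449] roll 0.5
0.0 0.0 0.0 [[250.3623933  229.98081783]]
```

>>> {"fn": "step_arm", "kwargs": {"commands": [{"fingers": 1,"dx": 0,"dy": 0,"dz": 0.02},{"fingers": 1,"dx": 0,"dy": 0,"dz": 0.028},{"fingers": 1,"dx": 0,"dy": 0,"dz": 0.036},{"fingers": 1,"dx": 0,"dy": 0,"dz": 0.044},{"fingers": 1,"dx": 0,"dy": 0,"dz": 0.046},{"fingers": 1,"dx": 0,"dy": 0,"dz": 0.046}]}}

```text
invalid input
```

>>> {"fn": "step_arm", "kwargs": {"commands": [{"fingers": 1,"dx": 0,"dy": 0,"dz": 0.02,"roll": 0},{"fingers": 1,"dx": 0,"dy": 0,"dz": 0.028,"roll": 0},{"fingers": 1,"dx": 0,"dy": 0,"dz": 0.036,"roll": 0},{"fingers": 1,"dx": 0,"dy": 0,"dz": 0.044,"roll": 0},{"fingers": 1,"dx": 0,"dy": 0,"dz": 0.046,"roll": 0},{"fingers": 1,"dx": 0,"dy": 0,"dz": 0.046,"roll": 0}]}}

```text
time: 6.58
tool_pos: [0.5878, 0.1988, 0.1831]
tcp_rot: [-0.816, 3.034, -0.0]
wrist_force: [-8.6, -2.5, 14.4]
width: 0.0
grip_force: 8.1
```

>>> {"fn": "step_arm", "kwargs": {"commands": [{"fingers": 0,"dx": 0,"dy": 0,"dz": -0.05,"roll": 0},{"fingers": 0,"dx": 0,"dy": 0,"dz": -0.1,"roll": 0},{"fingers": 0,"dx": 0,"dy": 0,"dz": -0.1,"roll": 0}]}}

```text
time: 6.95
tool_pos: [0.5916, 0.1999, 0.2866]
tcp_rot: [-0.813, 3.022, 0.0]
wrist_force: [0.5, -0.3, -0.4]
width: 0.5
grip_force: 0.0
```

Run:
```python
from h import *
p,_=leaf(1,0)
plan([(*p,.28,120),(*p,.183,120)])
I,D,c=see("wrist","w2")
h=cv2.cvtColor(I,cv2.COLOR_BGR2HSV);b=cv2.inRange(h,(12,120,80),(35,255,255));b[250:]=0
k,l,s,ct=cv2.connectedComponentsWithStats(b);P=cloud("wrist",D,c)
for i in range(1,k):
    if s[i,4]>20: print(ct[i],s[i,4],np.median(P[(l==i)&(D>0)],0))
print(proj("wrist",[[*cab(-.01,.031),.2],[*cab(-.01,.031),.184],[*p,.2]],c))
```

```text
now [0.5916 0.1999 0.2866] yaw 120.1 q6 -1.81 F [ 0.5 -0.3 -0.4] w 0.5 t 7.0
   [0.0223 0.072  0.0061] roll 0.1
   [0.0235 0.0723 0.1031] roll 0.1
[254.18585298 191.04299584] 721 [0.59291211 0.20224644 0.18373912]
[[253.38714197 194.90231264]
 [253.34812941 189.34924898]
 [338.00536612 166.54260064]]
```

>>> {"fn": "step_arm", "kwargs": {"commands": [{"fingers": 0,"dx": 0.022,"dy": 0.072,"dz": 0,"roll": 0},{"fingers": 0,"dx": 0.022,"dy": 0.072,"dz": 0,"roll": 0},{"fingers": 0,"dx": 0.023,"dy": 0.072,"dz": 0.06,"roll": 0},{"fingers": 0,"dx": 0.023,"dy": 0.072,"dz": 0.104,"roll": 0},{"fingers": 1,"dx": 0.023,"dy": 0.072,"dz": 0.104,"roll": 0},{"fingers": 1,"dx": 0.023,"dy": 0.072,"dz": 0.104,"roll": 0},{"fingers": 1,"dx": 0.023,"dy": 0.072,"dz": 0.104,"roll": 0}]}}

```text
time: 7.88
tool_pos: [0.532, 0.249, 0.176]
tcp_rot: [0.816, -3.033, 0.002]
wrist_force: [1.0, -1.9, -11.6]
width: 0.132
grip_force: 31.1
```

Run:
```python
from h import *
print(leaf(1,0)[0])
plan([(*leaf(1,t)[0],.184,120-np.degrees(t)) for t in np.radians([10,20,30,40,50,60,70,80])])
plan([(*leaf(1,t)[0],.184,120-np.degrees(t)) for t in np.radians([90,97])])
```

```text
[0.53618911 0.25096857]
now [0.532 0.249 0.176] yaw 120.1 q6 -1.7 F [  1.   -1.9 -11.6] w 0.13 t 7.9
   [ 0.0072  0.0068 -0.008 ] roll 10.1
   [ 0.0175  0.0159 -0.008 ] roll 20.1
   [ 0.0261  0.0267 -0.008 ] roll 30.1
   [ 0.0327  0.0388 -0.008 ] roll 40.1
   [ 0.0372  0.0519 -0.008 ] roll 50.1
   [ 0.0392  0.0655 -0.008 ] roll 60.1
   [ 0.0389  0.0793 -0.008 ] roll 70.1
   [ 0.0362  0.0928 -0.008 ] roll 80.1
now [0.532 0.249 0.176] yaw 120.1 q6 -1.7 F [  1.   -1.9 -11.6] w 0.13 t 7.9
   [ 0.0311  0.1057 -0.0081] roll 90.1
   [ 0.0263  0.1141 -0.0081] roll 97.1
```

>>> {"fn": "step_arm", "kwargs": {"commands": [{"fingers": 1,"dx": 0.012,"dy": 0.006,"dz": 0.0,"roll": 10},{"fingers": 1,"dx": 0.022,"dy": 0.0155,"dz": 0.0,"roll": 20},{"fingers": 1,"dx": 0.031,"dy": 0.026,"dz": 0.0,"roll": 30},{"fingers": 1,"dx": 0.037,"dy": 0.038,"dz": 0.0,"roll": 40},{"fingers": 1,"dx": 0.042,"dy": 0.0515,"dz": 0.0,"roll": 50},{"fingers": 1,"dx": 0.044,"dy": 0.065,"dz": 0.0,"roll": 60},{"fingers": 1,"dx": 0.0435,"dy": 0.079,"dz": 0.0,"roll": 70},{"fingers": 1,"dx": 0.041,"dy": 0.0925,"dz": 0.0,"roll": 80}]}}

```text
time: 8.88
tool_pos: [0.4507, 0.3099, 0.176]
tcp_rot: [1.331, 2.844, 0.003]
wrist_force: [7.4, 2.2, -18.5]
width: 0.129
grip_force: 30.6
```

Run:
```python
from h import *
plan([(*leaf(1,t)[0],.184,120-np.degrees(t)) for t in np.radians([80,90,99])])
```

```text
now [0.4507 0.3099 0.176 ] yaw 39.8 q6 -0.14 F [  7.4   2.2 -18.5] w 0.13 t 8.9
   [-0.0012  0.0034 -0.008 ] roll -0.2
   [ 0.0106  0.0105 -0.008 ] roll 9.8
   [ 0.02    0.0186 -0.008 ] roll 18.8
```

>>> {"fn": "step_arm", "kwargs": {"commands": [{"fingers": 1,"dx": 0.012,"dy": 0.007,"dz": 0,"roll": 10},{"fingers": 1,"dx": 0.021,"dy": 0.015,"dz": 0,"roll": 19},{"fingers": 1,"dx": 0.021,"dy": 0.015,"dz": 0,"roll": 19},{"fingers": 0,"dx": 0.021,"dy": 0.015,"dz": 0,"roll": 19},{"fingers": 0,"dx": 0.021,"dy": 0.015,"dz": 0,"roll": 19},{"fingers": 0,"dx": 0.021,"dy": 0.015,"dz": -0.06,"roll": 19},{"fingers": 0,"dx": 0.021,"dy": 0.015,"dz": -0.12,"roll": 19},{"fingers": 0,"dx": 0.021,"dy": 0.015,"dz": -0.12,"roll": 19}]}}

```text
time: 9.88
tool_pos: [0.4515, 0.3372, 0.3058]
tcp_rot: [1.773, 2.586, 0.024]
wrist_force: [-0.0, -0.6, -0.2]
width: 0.502
grip_force: 0.0
```

Run:
```python
from h import *
print(leaf(1,0)[0])
plan([(*cab(-.1,0),.35,30),(1.0,.6,.35,30)])
I,D,c=see("top","top1")
I2,D,c=see("side","side1")
a=cv2.resize(I[60:260,80:340],None,fx=1.5,fy=1.5);b=cv2.resize(I2[50:250,150:360],None,fx=1.5,fy=1.5)
cv2.imwrite("pics/o1.png",np.hstack([a,b]))
```

```text
[0.53618911 0.25096857]
now [0.4515 0.3372 0.3058] yaw 21.1 q6 0.23 F [-0.  -0.6 -0.2] w 0.5 t 9.9
   [-2.206e-01 -1.000e-04 -4.500e-02] roll -8.9
   [ 0.0475  0.6069 -0.0345] roll -8.9
```

View pics/o1.png

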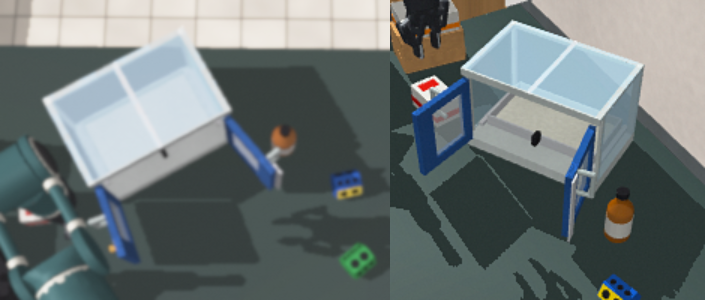

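>>> {"fn": "step_arm", "kwargs": {"commands": [{"fingers": 0,"dx": -0.11,"dy": 0.0,"dz": -0.05,"roll": -9},{"fingers": 0,"dx": 0.05,"dy": 0.65,"dz": -0.05,"roll": -9},{"fingers": 0,"dx": 0.05,"dy": 0.65,"dz": -0.05,"roll": -9},{"fingers": 0,"dx": 0.05,"dy": 0.65,"dz": -0.05,"roll": -9},{"fingers": 0,"dx": 0.05,"dy": 0.65,"dz": -0.05,"roll": -9},{"fingers": 0,"dx": 0.05,"dy": 0.65,"dz": -0.05,"roll": -9},{"fingers": 0,"dx": 0.05,"dy": 0.65,"dz": -0.05,"roll": -9},{"fingers": 0,"dx": 0.05,"dy": 0.65,"dz": -0.05,"roll": -9}]}}

```text
time: 10.98
tool_pos: [0.8311, 0.4951, 0.3331]
tcp_rot: [1.567, 2.722, 0.003]
wrist_force: [1.1, 0.6, 1.3]
width: 0.501
grip_force: 0.0
```

>>> {"fn": "step_arm", "kwargs": {"commands": [{"fingers": 0,"dx": 0.0,"dy": 0.3,"dz": 0,"roll": 0},{"fingers": 0,"dx": 0.0,"dy": 0.3,"dz": 0,"roll": 0},{"fingers": 0,"dx": 0.0,"dy": 0.3,"dz": 0,"roll": 0},{"fingers": 0,"dx": 0.0,"dy": 0.3,"dz": 0,"roll": 0}]}}

```text
time: 11.48
tool_pos: [0.8752, 0.5191, 0.2829]
tcp_rot: [1.551, 2.695, 0.084]
wrist_force: [-0.3, -0.7, -0.6]
width: 0.499
grip_force: 0.0
```

Run:
```python
from h import *
s=read_state();print(s["q"].round(3),Ro.from_rotvec(s["tcp_rot"]).as_matrix().round(3),np.hypot(*s["tool_pos"][:2]))
f=np.load("top1.npz");P=cloud("top",f["D"]);pp=proj("top",[*cab(.11,.08),.236])[0].astype(int);print(P[pp[1]-2:pp[1]+3:2,pp[0]-2:pp[0]+3:2].reshape(-1,3).round(3)[:4])
```

```text
[ 5.100e-01  1.043e+00  3.110e-01  1.000e-03  1.725e+00 -1.500e-02] [[-0.502  0.863  0.053]
 [ 0.865  0.501  0.032]
 [ 0.     0.062 -0.998]] 1.0175337295451228
[[0.68  0.312 0.239]
 [0.682 0.307 0.233]
 [0.681 0.299 0.237]
 [0.673 0.312 0.239]]
```

>>> {"fn": "step_arm", "kwargs": {"commands": [{"fingers": 0,"dx": 0.0,"dy": -0.1,"dz": -0.02,"roll": 0},{"fingers": 0,"dx": 0.0,"dy": -0.1,"dz": -0.02,"roll": 0},{"fingers": 0,"dx": 0.0,"dy": -0.1,"dz": -0.02,"roll": 0},{"fingers": 0,"dx": 0.0,"dy": -0.1,"dz": -0.02,"roll": 0}]}}

```text
time: 11.98
tool_pos: [0.7877, 0.4684, 0.2997]
tcp_rot: [1.551, 2.694, 0.088]
wrist_force: [0.5, 0.2, 1.6]
width: 0.499
grip_force: 0.0
```

Run:
```python
from h import *
s=read_state();print(s["q"].round(3),Ro.from_rotvec(s["tcp_rot"]).as_matrix().round(3),np.hypot(*s["tool_pos"][:2]))
```

```text
[ 0.509  0.693  0.873  0.002  1.51  -0.018] [[-0.502  0.863  0.056]
 [ 0.865  0.501  0.033]
 [ 0.     0.065 -0.998]] 0.9164183271620615
```

>>> {"fn": "step_arm", "kwargs": {"commands": [{"fingers": 0,"dx": 0.0,"dy": 0.5,"dz": -0.08,"roll": 0},{"fingers": 0,"dx": 0.0,"dy": 1.0,"dz": -0.08,"roll": 0},{"fingers": 0,"dx": 0.0,"dy": 1.0,"dz": -0.08,"roll": 0},{"fingers": 0,"dx": 0.0,"dy": 1.0,"dz": -0.08,"roll": 0},{"fingers": 0,"dx": 0.0,"dy": 1.0,"dz": -0.08,"roll": 0},{"fingers": 0,"dx": 0.0,"dy": 1.0,"dz": -0.08,"roll": 0},{"fingers": 0,"dx": 0.0,"dy": 1.0,"dz": -0.08,"roll": 0},{"fingers": 0,"dx": 0.0,"dy": 1.0,"dz": -0.08,"roll": 0}]}}

```text
time: 12.98
tool_pos: [0.9035, 0.5329, 0.2509]
tcp_rot: [1.536, 2.669, 0.158]
wrist_force: [-0.1, 0.3, -0.3]
width: 0.5
grip_force: 0.0
```

```bash
cat >> h.py <<'E'
def tilt():
    s=read_state();R=Ro.from_rotvec(s["tcp_rot"]).as_matrix();z=R[:,2]
    print("q",s["q"].round(2),"p",s["tool_pos"].round(3),"tilt",np.degrees(np.arccos(-z[2])).round(1),"az",np.degrees(np.arctan2(z[1],z[0])).round(0),"yawy",yaw(R).round(1),"yz",R[2,1].round(3),"xz",R[2,0].round(3),"t",s["time"])
E
python3 -c "
from h import *
tilt()"
```

```text
q [ 0.51  1.08  0.31  0.    1.64 -0.02] p [0.903 0.533 0.251] tilt 6.7 az 31.0 yawy 30.1 yz 0.117 xz 0.001 t 12.975
```

>>> {"fn": "step_arm", "kwargs": {"commands": [{"fingers": 0,"dx": 0.0,"dy": 1.0,"dz": -0.15,"roll": 0},{"fingers": 0,"dx": 0.0,"dy": 1.0,"dz": -0.15,"roll": 0},{"fingers": 0,"dx": 0.0,"dy": 1.0,"dz": -0.15,"roll": 0},{"fingers": 0,"dx": 0.0,"dy": 1.0,"dz": -0.15,"roll": 0},{"fingers": 0,"dx": 0.0,"dy": 1.0,"dz": -0.15,"roll": 0},{"fingers": 0,"dx": 0.0,"dy": 1.0,"dz": -0.15,"roll": 0},{"fingers": 0,"dx": 0.0,"dy": 1.0,"dz": -0.15,"roll": 0},{"fingers": 0,"dx": 0.0,"dy": 1.0,"dz": -0.15,"roll": 0}]}}

```text
time: 13.98
tool_pos: [0.9267, 0.5441, 0.2347]
tcp_rot: [1.52, 2.641, 0.231]
wrist_force: [-0.6, 0.7, -0.6]
width: 0.502
grip_force: 0.0
```

>>> {"fn": "step_arm", "kwargs": {"commands": [{"fingers": 0,"dx": 0.0,"dy": 1.0,"dz": -0.15,"roll": 0},{"fingers": 0,"dx": 0.0,"dy": 1.0,"dz": -0.15,"roll": 0},{"fingers": 0,"dx": 0.0,"dy": 1.0,"dz": -0.15,"roll": 0},{"fingers": 0,"dx": 0.0,"dy": 1.0,"dz": -0.15,"roll": 0},{"fingers": 0,"dx": 0.0,"dy": 1.0,"dz": -0.15,"roll": 0},{"fingers": 0,"dx": 0.0,"dy": 1.0,"dz": -0.15,"roll": 0},{"fingers": 0,"dx": 0.0,"dy": 1.0,"dz": -0.15,"roll": 0},{"fingers": 0,"dx": 0.0,"dy": 1.0,"dz": -0.15,"roll": 0}]}}

```text
time: 14.98
tool_pos: [0.9431, 0.552, 0.2434]
tcp_rot: [1.503, 2.61, 0.305]
wrist_force: [-0.5, 0.4, -0.2]
width: 0.497
grip_force: 0.0
```

```bash
python3 -c "
from h import *
tilt()"
```

```text
q [ 0.5   1.09  0.31  0.01  1.51 -0.02] p [0.943 0.552 0.243] tilt 13.3 az 30.0 yawy 30.1 yz 0.23 xz 0.001 t 14.975
```

>>> {"fn": "step_arm", "kwargs": {"commands": [{"fingers": 0,"dx": 0.0,"dy": 1.0,"dz": -0.1,"roll": 0},{"fingers": 0,"dx": 0.0,"dy": 1.0,"dz": -0.1,"roll": 0},{"fingers": 0,"dx": 0.0,"dy": 1.0,"dz": -0.1,"roll": 0},{"fingers": 0,"dx": 0.0,"dy": 1.0,"dz": -0.1,"roll": 0},{"fingers": 0,"dx": 0.0,"dy": 1.0,"dz": -0.1,"roll": 0},{"fingers": 0,"dx": 0.0,"dy": 1.0,"dz": -0.1,"roll": 0},{"fingers": 0,"dx": 0.0,"dy": 1.0,"dz": -0.1,"roll": 0},{"fingers": 0,"dx": 0.0,"dy": 1.0,"dz": -0.1,"roll": 0}]}}

```text
time: 15.98
tool_pos: [0.9587, 0.5599, 0.2534]
tcp_rot: [1.485, 2.579, 0.376]
wrist_force: [-0.4, -0.8, 0.7]
width: 0.499
grip_force: 0.0
```

>>> {"fn": "step_arm", "kwargs": {"commands": [{"fingers": 0,"dx": 0.0,"dy": 1.0,"dz": -0.1,"roll": 0},{"fingers": 0,"dx": 0.0,"dy": 1.0,"dz": -0.1,"roll": 0},{"fingers": 0,"dx": 0.0,"dy": 1.0,"dz": -0.1,"roll": 0},{"fingers": 0,"dx": 0.0,"dy": 1.0,"dz": -0.1,"roll": 0},{"fingers": 0,"dx": 0.0,"dy": 1.0,"dz": -0.1,"roll": 0},{"fingers": 0,"dx": 0.0,"dy": 1.0,"dz": -0.1,"roll": 0},{"fingers": 0,"dx": 0.0,"dy": 1.0,"dz": -0.1,"roll": 0},{"fingers": 0,"dx": 0.0,"dy": 1.0,"dz": -0.1,"roll": 0}]}}

```text
time: 16.98
tool_pos: [0.9694, 0.5652, 0.2809]
tcp_rot: [1.465, 2.545, 0.447]
wrist_force: [-0.9, 0.4, -0.2]
width: 0.5
grip_force: 0.0
```

>>> {"fn": "step_arm", "kwargs": {"commands": [{"fingers": 0,"dx": 0.0,"dy": 1.0,"dz": -0.1,"roll": 0},{"fingers": 0,"dx": 0.0,"dy": 1.0,"dz": -0.1,"roll": 0},{"fingers": 0,"dx": 0.0,"dy": 1.0,"dz": -0.1,"roll": 0},{"fingers": 0,"dx": 0.0,"dy": 1.0,"dz": -0.1,"roll": 0},{"fingers": 0,"dx": 0.0,"dy": 1.0,"dz": -0.1,"roll": 0},{"fingers": 0,"dx": 0.0,"dy": 1.0,"dz": -0.1,"roll": 0},{"fingers": 0,"dx": 0.0,"dy": 1.0,"dz": -0.1,"roll": 0},{"fingers": 0,"dx": 0.0,"dy": 1.0,"dz": -0.1,"roll": 0}]}}

```text
time: 17.98
tool_pos: [0.9756, 0.5682, 0.3202]
tcp_rot: [1.445, 2.51, 0.516]
wrist_force: [0.5, -0.5, -0.3]
width: 0.501
grip_force: 0.0
```

```bash
python3 -c "
from h import *
tilt()"
```

```text
q [ 0.5   1.03  0.31  0.01  1.39 -0.02] p [0.976 0.568 0.32 ] tilt 23.2 az 30.0 yawy 30.1 yz 0.394 xz 0.002 t 17.975
```

>>> {"fn": "step_arm", "kwargs": {"commands": [{"fingers": 0,"dx": 0.0,"dy": 1.0,"dz": 0.0,"roll": 0},{"fingers": 0,"dx": 0.0,"dy": 1.0,"dz": 0.0,"roll": 0},{"fingers": 0,"dx": 0.0,"dy": 1.0,"dz": 0.0,"roll": 0},{"fingers": 0,"dx": 0.0,"dy": 1.0,"dz": 0.0,"roll": 0},{"fingers": 0,"dx": 0.0,"dy": 1.0,"dz": 0.0,"roll": 0},{"fingers": 0,"dx": 0.0,"dy": 1.0,"dz": 0.0,"roll": 0},{"fingers": 0,"dx": 0.0,"dy": 1.0,"dz": 0.0,"roll": 0},{"fingers": 0,"dx": 0.0,"dy": 1.0,"dz": 0.0,"roll": 0}]}}

```text
time: 18.98
tool_pos: [0.9884, 0.5752, 0.3378]
tcp_rot: [1.424, 2.474, 0.584]
wrist_force: [0.4, 0.2, 0.5]
width: 0.499
grip_force: 0.0
```

>>> {"fn": "step_arm", "kwargs": {"commands": [{"fingers": 0,"dx": 0.0,"dy": 1.0,"dz": 0.0,"roll": 0},{"fingers": 0,"dx": 0.0,"dy": 1.0,"dz": 0.0,"roll": 0},{"fingers": 0,"dx": 0.0,"dy": 1.0,"dz": 0.0,"roll": 0},{"fingers": 0,"dx": 0.0,"dy": 1.0,"dz": 0.0,"roll": 0},{"fingers": 0,"dx": 0.0,"dy": 1.0,"dz": 0.0,"roll": 0},{"fingers": 0,"dx": 0.0,"dy": 1.0,"dz": 0.0,"roll": 0},{"fingers": 0,"dx": 0.0,"dy": 1.0,"dz": 0.0,"roll": 0},{"fingers": 0,"dx": 0.0,"dy": 1.0,"dz": 0.0,"roll": 0}]}}

```text
time: 19.98
tool_pos: [0.9955, 0.5789, 0.3706]
tcp_rot: [1.403, 2.437, 0.65]
wrist_force: [-0.8, -0.6, 0.7]
width: 0.498
grip_force: 0.0
```

>>> {"fn": "step_arm", "kwargs": {"commands": [{"fingers": 0,"dx": 0.0,"dy": 1.0,"dz": 0.0,"roll": 0},{"fingers": 0,"dx": 0.0,"dy": 1.0,"dz": 0.0,"roll": 0},{"fingers": 0,"dx": 0.0,"dy": 1.0,"dz": 0.0,"roll": 0},{"fingers": 0,"dx": 0.0,"dy": 1.0,"dz": 0.0,"roll": 0},{"fingers": 0,"dx": 0.0,"dy": 1.0,"dz": 0.0,"roll": 0},{"fingers": 0,"dx": 0.0,"dy": 1.0,"dz": 0.0,"roll": 0},{"fingers": 0,"dx": 0.0,"dy": 1.0,"dz": 0.0,"roll": 0},{"fingers": 0,"dx": 0.0,"dy": 1.0,"dz": 0.0,"roll": 0}]}}

```text
time: 20.98
tool_pos: [0.9975, 0.5799, 0.4139]
tcp_rot: [1.381, 2.398, 0.714]
wrist_force: [0.6, 0.3, 0.2]
width: 0.497
grip_force: 0.0
```

```bash
python3 -c "
from h import *
tilt()
plan([(*cab(-.14,0),.33,30),(*cab(-.14,0),.1,30)])"
```

```text
q [ 0.5   0.97  0.31  0.02  1.29 -0.03] p [0.998 0.58  0.414] tilt 33.1 az 30.0 yawy 30.1 yz 0.546 xz 0.002 t 20.975
now [0.9975 0.5799 0.4139] yaw 30.1 q6 -0.03 F [0.6 0.3 0.2] w 0.5 t 21.0
   [-0.1534 -0.6065 -0.2956] roll 0.1
   [-0.1538 -0.7321 -0.1029] roll 0.1
```

>>> {"fn": "step_arm", "kwargs": {"commands": [{"fingers": 0,"dx": -0.153,"dy": -0.607,"dz": -0.296,"roll": 90},{"fingers": 0,"dx": -0.153,"dy": -0.607,"dz": -0.296,"roll": 90},{"fingers": 0,"dx": -0.153,"dy": -0.607,"dz": -0.296,"roll": 90},{"fingers": 0,"dx": -0.153,"dy": -0.607,"dz": -0.296,"roll": 90},{"fingers": 0,"dx": -0.153,"dy": -0.607,"dz": -0.296,"roll": 90},{"fingers": 0,"dx": -0.153,"dy": -0.607,"dz": -0.296,"roll": 90},{"fingers": 0,"dx": -0.153,"dy": -0.607,"dz": -0.296,"roll": 90},{"fingers": 0,"dx": -0.153,"dy": -0.607,"dz": -0.296,"roll": 90}]}}

```text
time: 21.98
tool_pos: [0.6557, 0.2606, 0.358]
tcp_rot: [-2.749, -0.955, -0.85]
wrist_force: [0.9, -0.5, 0.8]
width: 0.499
grip_force: 0.0
```

```bash
python3 -c "
from h import *
tilt()
plan([(*cab(-.14,0),.33,-60),(*cab(-.14,0),.08,-60)])"
```

```text
q [ 0.28 -0.07  1.84  0.19  0.82  1.09] p [0.656 0.261 0.358] tilt 33.2 az 30.0 yawy -53.0 yz 0.076 xz 0.542 t 21.975
now [0.6557 0.2606 0.358 ] yaw -53.0 q6 1.09 F [ 0.9 -0.5  0.8] w 0.5 t 22.0
   [-0.199   0.0209 -0.0934] roll 7.0
   [-0.3344  0.0018  0.1159] roll 7.0
```

>>> {"fn": "step_arm", "kwargs": {"commands": [{"fingers": 0,"dx": -0.1,"dy": 0.01,"dz": -0.047,"roll": 8},{"fingers": 0,"dx": -0.199,"dy": 0.021,"dz": -0.093,"roll": 8},{"fingers": 0,"dx": -0.199,"dy": 0.021,"dz": -0.093,"roll": 8},{"fingers": 0,"dx": -0.199,"dy": 0.021,"dz": -0.093,"roll": 8},{"fingers": 0,"dx": -0.334,"dy": 0.002,"dz": 0.116,"roll": 8},{"fingers": 0,"dx": -0.334,"dy": 0.002,"dz": 0.116,"roll": 8},{"fingers": 0,"dx": -0.334,"dy": 0.002,"dz": 0.116,"roll": 8},{"fingers": 0,"dx": -0.334,"dy": 0.002,"dz": 0.116,"roll": 8}]}}

```text
time: 22.98
tool_pos: [0.4993, 0.1103, 0.0798]
tcp_rot: [-2.776, -0.761, -0.831]
wrist_force: [1.8, 1.5, -0.5]
width: 0.498
grip_force: 0.0
```

```bash
python3 -c "
from h import *
tilt()
plan([(*cab(-.14,0),.08,-60),(*cab(-.06,0),.062,-60),(*cab(.04,0),.062,-60)])
I,D,c=see('wrist','w3');print(proj('wrist',[*cab(.027,0),.07],c))"
```

```text
q [-0.03 -0.16  2.48  0.78  0.43  0.35] p [0.499 0.11  0.08 ] tilt 33.2 az 30.0 yawy -59.4 yz 0.006 xz 0.548 t 22.975
now [0.4993 0.1103 0.0798] yaw -59.4 q6 0.35 F [ 1.8  1.5 -0.5] w 0.5 t 23.0
   [-0.0021 -0.0024 -0.0016] roll 0.6
   [ 0.0549 -0.0017  0.0573] roll 0.6
   [ 0.1386 -0.0008  0.1121] roll 0.6
[[251.48339613  23.54258493]]
```

View pics/w3.png

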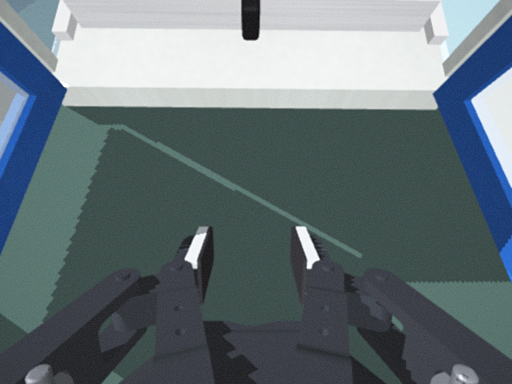

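>>> {"fn": "step_arm", "kwargs": {"commands": [{"fingers": 0,"dx": 0.028,"dy": -0.001,"dz": 0.03,"roll": 0},{"fingers": 0,"dx": 0.055,"dy": -0.001,"dz": 0.057,"roll": 0},{"fingers": 0,"dx": 0.09,"dy": -0.001,"dz": 0.08,"roll": 0},{"fingers": 0,"dx": 0.12,"dy": -0.001,"dz": 0.1,"roll": 0},{"fingers": 0,"dx": 0.138,"dy": -0.001,"dz": 0.111,"roll": 0},{"fingers": 0,"dx": 0.138,"dy": -0.001,"dz": 0.111,"roll": 0}]}}

```text
time: 23.78
tool_pos: [0.6524, 0.2023, 0.0652]
tcp_rot: [-2.773, -0.762, -0.831]
wrist_force: [-0.0, 0.6, -0.2]
width: 0.5
grip_force: 0.0
```

>>> {"fn": "step_arm", "kwargs": {"commands": [{"fingers": 1,"dx": 0,"dy": 0,"dz": 0,"roll": 0},{"fingers": 1,"dx": 0,"dy": 0,"dz": 0,"roll": 0},{"fingers": 1,"dx": 0,"dy": 0,"dz": 0,"roll": 0},{"fingers": 1,"dx": 0,"dy": 0,"dz": 0,"roll": 0}], "squeeze": 60}}

```text
time: 24.28
tool_pos: [0.6496, 0.2001, 0.0631]
tcp_rot: [-2.776, -0.758, -0.827]
wrist_force: [-4.9, -4.7, 5.2]
width: 0.148
grip_force: 59.2
```

```bash
python3 -c "
from h import *
tilt()
p=read_state()['tool_pos'];print(p,cab(.04,0))
plan([(*(p[:2]-d*CX),p[2],-60) for d in (.05,.1,.15)])"
```

```text
q [0.16 0.19 2.17 0.7  0.31 0.58] p [0.65  0.2   0.063] tilt 33.1 az 30.0 yawy -59.5 yz 0.003 xz 0.547 t 24.275
[0.64955911 0.20009178 0.06306698] [0.65164102 0.201     ]
now [0.6496 0.2001 0.0631] yaw -59.5 q6 0.58 F [-4.9 -4.7  5.2] w 0.15 t 24.3
   [-0.0419 -0.0004 -0.0273] roll 0.5
   [-0.0837 -0.0009 -0.0547] roll 0.5
   [-0.1256 -0.0013 -0.082 ] roll 0.5
```

>>> {"fn": "step_arm", "kwargs": {"commands": [{"fingers": 1,"dx": -0.018,"dy": 0,"dz": -0.012,"roll": 0},{"fingers": 1,"dx": -0.036,"dy": 0,"dz": -0.024,"roll": 0},{"fingers": 1,"dx": -0.055,"dy": 0,"dz": -0.036,"roll": 0},{"fingers": 1,"dx": -0.073,"dy": -0.001,"dz": -0.048,"roll": 0},{"fingers": 1,"dx": -0.092,"dy": -0.001,"dz": -0.06,"roll": 0},{"fingers": 1,"dx": -0.11,"dy": -0.001,"dz": -0.072,"roll": 0},{"fingers": 1,"dx": -0.122,"dy": -0.001,"dz": -0.08,"roll": 0},{"fingers": 1,"dx": -0.122,"dy": -0.001,"dz": -0.08,"roll": 0}]}}

```text
time: 25.28
tool_pos: [0.5233, 0.1269, 0.0631]
tcp_rot: [-2.777, -0.758, -0.827]
wrist_force: [0.7, -4.5, 0.7]
width: 0.144
grip_force: 64.1
```

>>> {"fn": "step_arm", "kwargs": {"commands": [{"fingers": 0,"dx": 0,"dy": 0,"dz": 0,"roll": 0},{"fingers": 0,"dx": 0,"dy": 0,"dz": 0,"roll": 0},{"fingers": 0,"dx": 0,"dy": 0,"dz": -0.03,"roll": 0},{"fingers": 0,"dx": 0.03,"dy": 0,"dz": -0.08,"roll": 0},{"fingers": 0,"dx": 0.08,"dy": 0,"dz": -0.13,"roll": 0},{"fingers": 0,"dx": 0.12,"dy": 0,"dz": -0.17,"roll": 0},{"fingers": 0,"dx": 0.12,"dy": 0,"dz": -0.17,"roll": 0}]}}

```text
time: 26.15
tool_pos: [0.5347, 0.1333, 0.2799]
tcp_rot: [-2.771, -0.764, -0.846]
wrist_force: [0.4, 0.2, -0.0]
width: 0.506
grip_force: 0.0
```

Run:
```python
from h import *
tilt()
I,D,c=see("top","top2");J,E,c2=see("side","side2");cv2.imwrite("pics/o2.png",np.hstack([I[:300],J[:300]])[:, :][:, ::1] if 0 else np.vstack([cv2.resize(I[60:260,80:410],(800,485))[:300*2]]))
P=cloud("top",D);hsv=cv2.cvtColor(I,cv2.COLOR_BGR2HSV)
for n,(lo,hi) in dict(blue=((100,110,40),(125,255,255)),yel=((18,110,80),(35,255,255))).items():
    b=cv2.inRange(hsv,lo,hi)
    k,l,s,ct=cv2.connectedComponentsWithStats(b)
    for i in range(1,k):
        if s[i,4]>15 and ct[i,0]>100: print(n,ct[i].round(),s[i,4],np.median(P[l==i],0).round(4))
```

```text
q [ 0.03 -0.35  2.21  0.38  0.78  0.86] p [0.535 0.133 0.28 ] tilt 33.8 az 30.0 yawy -59.3 yz 0.009 xz 0.556 t 26.15
blue [248. 162.] 421 [ 0.6171 -0.0324  0.2111]
blue [403. 149.] 21 [ 0.6904 -0.591   0.1267]
blue [310. 180.] 217 [ 0.5886 -0.2575  0.0566]
blue [157. 211.] 466 [0.4387 0.2817 0.2099]
blue [452. 209.] 534 [ 0.4721 -0.76    0.1102]
blue [360. 219.] 357 [ 0.4402 -0.4436  0.0531]
yel [313. 188.] 71 [ 0.5574 -0.2737  0.0432]
```

View pics/o2.png

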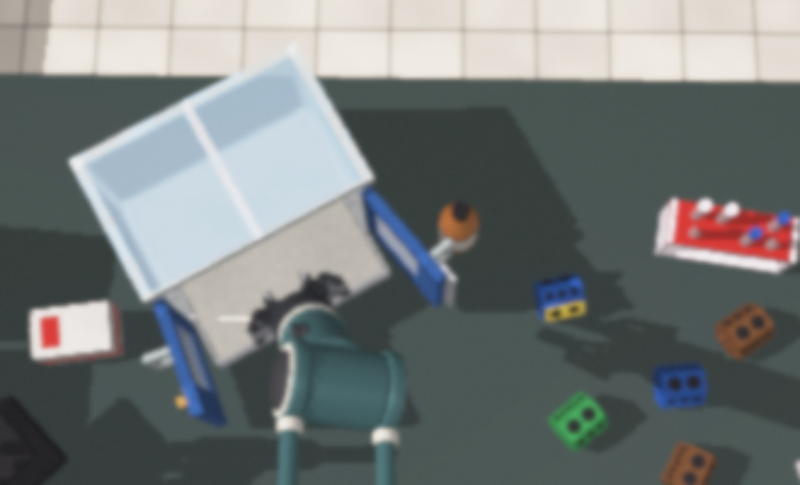

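Run:
```python
from h import *
p=np.array([.581,-.265])
plan([(.50,0,.28,-60),(*(p-.07*CX),.2,-60)])
```

```text
now [0.5306 0.1329 0.2721] yaw -59.3 q6 0.86 F [-0.5 -0.2 -0.7] w 0.5 t 26.2
   [-0.0747  0.0987 -0.0578] roll 0.7
   [-0.2325  0.3668 -0.0642] roll 0.7
```

>>> {"fn": "step_arm", "kwargs": {"commands": [{"fingers": 0,"dx": -0.04,"dy": 0.05,"dz": -0.04,"roll": 0},{"fingers": -1,"dx": -0.075,"dy": 0.1,"dz": -0.058,"roll": 0},{"fingers": -1,"dx": -0.11,"dy": 0.15,"dz": -0.075,"roll": 0},{"fingers": -1,"dx": -0.14,"dy": 0.2,"dz": -0.085,"roll": 0},{"fingers": -1,"dx": -0.17,"dy": 0.26,"dz": -0.095,"roll": 0},{"fingers": -1,"dx": -0.21,"dy": 0.32,"dz": -0.08,"roll": 0},{"fingers": -1,"dx": -0.232,"dy": 0.367,"dz": -0.064,"roll": 0},{"fingers": -1,"dx": -0.232,"dy": 0.367,"dz": -0.064,"roll": 0}]}}

```text
time: 27.25
tool_pos: [0.518, -0.3012, 0.1931]
tcp_rot: [-2.772, -0.752, -0.819]
wrist_force: [-0.3, 0.3, 0.1]
width: 1.001
grip_force: 0.0
```

```bash
cat >> h.py <<'E'
def rackview(tag,guess,rad=.07):
    tilt();I,D,c=see("wrist",tag);P=cloud("wrist",D,c);h=cv2.cvtColor(I,cv2.COLOR_BGR2HSV)
    near=(np.hypot(P[...,0]-guess[0],P[...,1]-guess[1])<rad)&(D>0)&(P[...,2]>-.01)&(P[...,2]<.25)
    b=(cv2.inRange(h,(98,90,30),(128,255,255))>0)&near;y=(cv2.inRange(h,(18,100,60),(38,255,255))>0)&near
    zt=np.percentile(P[b|y][:,2],95);print("px blue,yel",b.sum(),y.sum(),"ztop",zt.round(4))
    if y.sum()>30:
        Q=P[y];n=np.linalg.svd(Q-Q.mean(0),full_matrices=False)[2][2];n*=np.sign(n[2]);print("yel c",Q.mean(0).round(4),"n",n.round(2))
    m=((b|y)&(P[...,2]>zt-.006)).astype(np.uint8);m=cv2.morphologyEx(m,cv2.MORPH_CLOSE,np.ones((9,9)))
    T=P[(m>0)&(np.abs(P[...,2]-zt+.002)<.006)];r=cv2.minAreaRect(T[:,:2].astype(np.float32));bx=cv2.boxPoints(r)
    e=[bx[1]-bx[0],bx[2]-bx[1]];e=max(e,key=np.linalg.norm);print("top c",np.round(r[0],4),"size",np.round(r[1],4),"len az",np.degrees(np.arctan2(e[1],e[0])).round(1)%180)
    return I
E
python3 - <<'E'
from h import *
rackview("w4",(.581,-.265))
E
```

```text
q [-0.89  0.08  2.    0.66  1.07 -0.18] p [ 0.518 -0.301  0.193] tilt 33.0 az 31.0 yawy -59.5 yz -0.006 xz 0.545 t 27.25
px blue,yel 2025 838 ztop 0.059
yel c [ 0.5556 -0.2692  0.0444] n [-0.86 -0.21  0.46]
top c [ 0.5795 -0.2628] size [0.0413 0.0663] len az 104.3
```

View pics/w4.png

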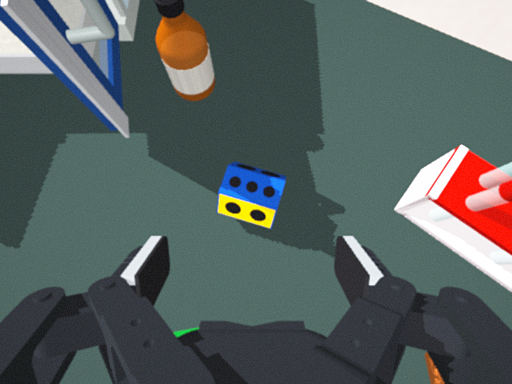

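Run:
```python
from h import *
f=np.load("top2.npz");h=cv2.cvtColor(f["I"],cv2.COLOR_BGR2HSV);b=cv2.inRange(h,(45,120,60),(75,255,255));P=cloud("top",f["D"])
Q=P[(b>0)&(P[...,2]>.03)];print("green",np.median(Q,0),Q.min(0),Q.max(0))
c=np.array([.580,-.263]);a=np.radians(14.3);u=np.array([np.cos(a),np.sin(a)])
W=[(*(c-.05*u),.1,-76),(*(c-.05*u),.010,-76)]
plan(W)
for d,z in [(-.05,.01),(-.036,.01),(-.0325,.017),(-.028,.0235),(-.022,.029),(-.0155,.0335),(-.008,.037),(0,.038)]: W.append((*(c+d*u),z,-76))
plan(W[2:])
```

```text
green [ 0.38624303 -0.28564719  0.05352936] [ 0.2437744  -0.32893928  0.03001799] [ 0.42603507 -0.04402958  1.56265077]
now [ 0.5184 -0.3016  0.1933] yaw -59.5 q6 -0.18 F [ 1.  -1.8 -0.6] w 1.0 t 27.3
   [-0.0302 -0.0155  0.0918] roll 16.5
   [-0.0792 -0.0151  0.1672] roll 16.5
now [ 0.5184 -0.3016  0.1933] yaw -59.5 q6 -0.18 F [ 1.  -1.8 -0.6] w 1.0 t 27.3
   [-0.0792 -0.0151  0.1672] roll 16.5
   [-0.0679 -0.0112  0.1746] roll 16.5
   [-0.0613 -0.0103  0.1705] roll 16.5
   [-0.0541 -0.0091  0.1674] roll 16.5
   [-0.0463 -0.0074  0.1659] roll 16.5
   [-0.0386 -0.0056  0.1655] roll 16.5
   [-0.0306 -0.0036  0.1665] roll 16.5
   [-0.0236 -0.0014  0.1699] roll 16.5
```

>>> {"fn": "step_arm", "kwargs": {"commands": [{"fingers": 1,"dx": -0.03,"dy": -0.015,"dz": 0.092,"roll": 10},{"fingers": 1,"dx": -0.03,"dy": -0.015,"dz": 0.092,"roll": 16.5},{"fingers": 1,"dx": -0.03,"dy": -0.015,"dz": 0.092,"roll": 16.5},{"fingers": 1,"dx": -0.079,"dy": -0.015,"dz": 0.167,"roll": 16.5},{"fingers": 1,"dx": -0.079,"dy": -0.015,"dz": 0.167,"roll": 16.5},{"fingers": 1,"dx": -0.079,"dy": -0.015,"dz": 0.167,"roll": 16.5}]}}

```text
time: 28.05
tool_pos: [0.5335, -0.274, 0.0156]
tcp_rot: [-2.79, -0.348, -0.767]
wrist_force: [0.4, 0.8, 0.4]
width: -0.003
grip_force: 0.0
```

Run:
```python
from h import *
c=np.array([.580,-.263]);a=np.radians(14.3);u=np.array([np.cos(a),np.sin(a)])
plan([(*(c+d*u),z,-76) for d,z in [(-.036,.01),(-.0325,.017),(-.028,.0235),(-.022,.029),(-.0155,.0335),(-.008,.037),(0,.038),(-.06,.06)]])
```

```text
now [ 0.5335 -0.274   0.0156] yaw -73.2 q6 -0.16 F [0.4 0.8 0.4] w -0.0 t 28.1
   [0.0071 0.0021 0.0108] roll 2.8
   [0.0138 0.0012 0.0068] roll 2.8
   [0.021  0.0004 0.0037] roll 2.8
   [ 0.029  -0.0002  0.0022] roll 2.8
   [ 0.0369 -0.0006  0.0019] roll 2.8
   [ 0.0451 -0.0008  0.0029] roll 2.8
   [ 0.0524 -0.0006  0.0062] roll 2.8
   [ 0.0129 -0.0066 -0.0437] roll 2.8
```

>>> {"fn": "step_arm", "kwargs": {"commands": [{"fingers": 1,"dx": 0.007,"dy": 0.002,"dz": 0.008,"roll": 0},{"fingers": 1,"dx": 0.014,"dy": 0.001,"dz": 0.005,"roll": 0},{"fingers": 1,"dx": 0.021,"dy": 0.0,"dz": 0.002,"roll": 0},{"fingers": 1,"dx": 0.029,"dy": 0.0,"dz": 0.001,"roll": 0},{"fingers": 1,"dx": 0.037,"dy": -0.001,"dz": 0.001,"roll": 0},{"fingers": 1,"dx": 0.045,"dy": -0.001,"dz": 0.002,"roll": 0},{"fingers": 1,"dx": 0.052,"dy": -0.001,"dz": 0.005,"roll": 0},{"fingers": 1,"dx": 0.052,"dy": -0.001,"dz": 0.005,"roll": 0}]}}

```text
time: 29.05
tool_pos: [0.58, -0.2641, 0.0391]
tcp_rot: [-2.791, -0.347, -0.768]
wrist_force: [0.1, -0.3, -0.7]
width: -0.001
grip_force: 0.0
```

>>> {"fn": "step_arm", "kwargs": {"commands": [{"fingers": -1,"dx": -0.03,"dy": 0,"dz": -0.05,"roll": 0},{"fingers": -1,"dx": -0.05,"dy": 0,"dz": -0.11,"roll": 0},{"fingers": -1,"dx": -0.05,"dy": 0,"dz": -0.17,"roll": 0},{"fingers": -1,"dx": -0.05,"dy": 0,"dz": -0.17,"roll": 0}]}}

```text
time: 29.55
tool_pos: [0.4578, -0.3238, 0.16]
tcp_rot: [-2.799, -0.346, -0.776]
wrist_force: [-0.3, 0.1, 0.5]
width: 0.849
grip_force: 0.0
```

Run:
```python
from h import *
I=rackview("w5",(.613,-.254));cv2.imwrite("pics/w5c.png",I[60:320])
```

```text
q [-1.01  0.07  2.08  0.67  1.07 -0.04] p [ 0.458 -0.324  0.16 ] tilt 33.1 az 29.0 yawy -73.5 yz -0.144 xz 0.527 t 29.55
px blue,yel 1817 1097 ztop 0.0594
yel c [ 0.6147 -0.2545  0.0587] n [0. 0. 1.]
top c [ 0.6133 -0.2548] size [0.0387 0.0671] len az 105.3
```

View pics/w5c.png

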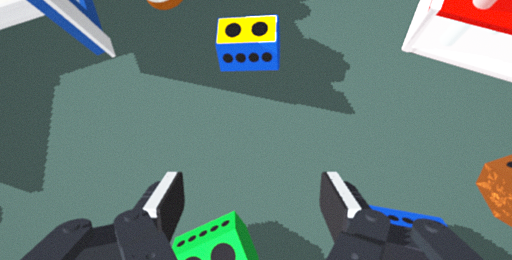

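Run:
```python
from h import *
c=np.array([.442,-.444])
plan([(*(c-.11*CX),.18,-76)])
```

```text
now [ 0.4576 -0.3218  0.1576] yaw -73.5 q6 -0.04 F [-0.4 -0.5 -0.3] w 0.92 t 29.6
   [-0.11    0.1335 -0.1194] roll 2.5
```

>>> {"fn": "step_arm", "kwargs": {"commands": [{"fingers": 1,"dx": -0.06,"dy": 0.06,"dz": -0.08,"roll": 0},{"fingers": 1,"dx": -0.11,"dy": 0.133,"dz": -0.12,"roll": 0},{"fingers": 1,"dx": -0.11,"dy": 0.133,"dz": -0.12,"roll": 0},{"fingers": 1,"dx": -0.11,"dy": 0.133,"dz": -0.12,"roll": 0},{"fingers": 1,"dx": -0.11,"dy": 0.133,"dz": -0.12,"roll": 0}]}}

```text
time: 30.22
tool_pos: [0.3464, -0.4969, 0.1762]
tcp_rot: [-2.79, -0.343, -0.768]
wrist_force: [1.1, 0.1, -0.3]
width: -0.006
grip_force: 0.0
```

Run:
```python
from h import *
I=rackview("w6",(.442,-.444))
```

```text
q [-1.31  0.25  1.83  0.58  1.28 -0.22] p [ 0.346 -0.497  0.176] tilt 33.2 az 31.0 yawy -73.4 yz -0.155 xz 0.525 t 30.225
px blue,yel 2934 0 ztop 0.0589
top c [ 0.4417 -0.4476] size [0.0404 0.0662] len az 96.2
```

View pics/w6.png

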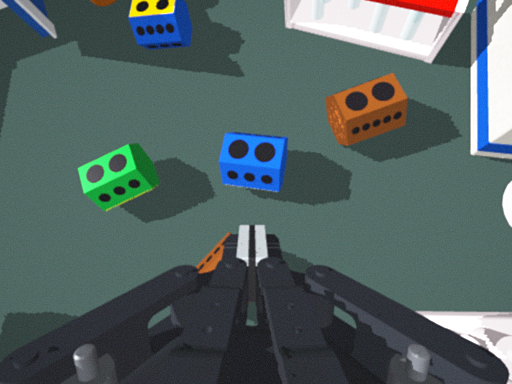

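Run:
```python
from h import *
f=np.load("top2.npz");h=cv2.cvtColor(f["I"],cv2.COLOR_BGR2HSV);b=cv2.inRange(h,(5,110,40),(16,255,200));P=cloud("top",f["D"])
k,l,s,ct=cv2.connectedComponentsWithStats(b)
for i in range(1,k):
    if s[i,4]>60 and ct[i,0]>300: Q=P[(l==i)&(P[...,2]<.1)];print(ct[i],np.median(Q,0).round(3),Q.min(0).round(3),Q.max(0).round(3))
c=np.array([.4417,-.4476]);a=np.radians(6.2);u=np.array([np.cos(a),np.sin(a)])
R=Ro.from_rotvec(read_state()["tcp_rot"]).as_matrix();t=np.r_[c-.048*u,.012]
for x in(-.038,.038):
  for y in (-.043,.043): print("body corner",(t+R@[x,y,-.073]).round(3))
```

```text
[386.35185185 196.26296296] [ 0.528 -0.545  0.053] [ 0.49  -0.593  0.001] [ 0.57  -0.51   0.068]
[363.296 253.36 ] [ 0.315 -0.448  0.054] [ 0.276 -0.493  0.025] [ 0.352 -0.418  0.067]
body corner [ 0.316 -0.439  0.06 ]
body corner [ 0.34  -0.52   0.046]
body corner [ 0.379 -0.426  0.1  ]
body corner [ 0.404 -0.508  0.086]
```

Run:
```python
from h import *
c=np.array([.4417,-.4476])+.0106*CX
plan([(*c,.13,-66),(*c,.018,-66)])
```

```text
now [ 0.347  -0.4956  0.1763] yaw -73.3 q6 -0.22 F [-0.3  0.1 -0.5] w -0.0 t 30.3
   [ 0.0712 -0.0137  0.1025] roll -7.3
   [0.0124 0.0037 0.1963] roll -7.3
```

>>> {"fn": "step_arm", "kwargs": {"commands": [{"fingers": -1,"dx": 0.071,"dy": -0.014,"dz": 0.0,"roll": -7},{"fingers": -1,"dx": 0.071,"dy": -0.014,"dz": 0.06,"roll": -7},{"fingers": -1,"dx": 0.071,"dy": -0.014,"dz": 0.102,"roll": -7},{"fingers": -1,"dx": 0.071,"dy": -0.014,"dz": 0.102,"roll": -7},{"fingers": -1,"dx": 0.04,"dy": -0.005,"dz": 0.15,"roll": -7},{"fingers": -1,"dx": 0.012,"dy": 0.004,"dz": 0.196,"roll": -7},{"fingers": -1,"dx": 0.012,"dy": 0.004,"dz": 0.196,"roll": -7},{"fingers": -1,"dx": 0.012,"dy": 0.004,"dz": 0.196,"roll": -7}]}}

```text
time: 31.28
tool_pos: [0.4512, -0.4455, 0.0217]
tcp_rot: [-2.792, -0.522, -0.797]
wrist_force: [0.2, -1.0, 0.9]
width: 1.004
grip_force: 0.0
```

>>> {"fn": "step_arm", "kwargs": {"commands": [{"fingers": 1,"dx": 0,"dy": 0,"dz": 0,"roll": 0},{"fingers": 1,"dx": 0,"dy": 0,"dz": 0,"roll": 0},{"fingers": 1,"dx": 0,"dy": 0,"dz": 0,"roll": 0},{"fingers": 1,"dx": 0,"dy": 0,"dz": 0,"roll": 0}], "squeeze": 30}}

```text
time: 31.78
tool_pos: [0.4515, -0.4465, 0.0237]
tcp_rot: [-2.794, -0.525, -0.799]
wrist_force: [-3.4, 0.9, 4.8]
width: 0.854
grip_force: 31.2
```

Run:
```python
from h import *
tilt()
t=np.array([.505,-.385])+.0106*CX
plan([(*t,.1,-60),(*t,.025,-60)])
```

```text
q [-1.12  0.43  1.93  0.72  0.97 -0.4 ] p [ 0.452 -0.447  0.024] tilt 33.2 az 30.0 yawy -67.3 yz -0.082 xz 0.541 t 31.775
now [ 0.4515 -0.4465  0.0237] yaw -67.3 q6 -0.4 F [-3.4  0.9  4.8] w 0.85 t 31.8
   [ 0.1098 -0.0436 -0.0159] roll -7.3
   [ 0.0692 -0.0375  0.0469] roll -7.3
```

>>> {"fn": "step_arm", "kwargs": {"commands": [{"fingers": 1,"dx": 0.03,"dy": 0,"dz": -0.03,"roll": 0},{"fingers": 1,"dx": 0.06,"dy": -0.02,"dz": -0.03,"roll": -5},{"fingers": 1,"dx": 0.09,"dy": -0.044,"dz": -0.016,"roll": -8.6},{"fingers": 1,"dx": 0.11,"dy": -0.044,"dz": -0.016,"roll": -8.6},{"fingers": 1,"dx": 0.09,"dy": -0.04,"dz": 0.015,"roll": -8.6},{"fingers": 1,"dx": 0.07,"dy": -0.038,"dz": 0.046,"roll": -8.6},{"fingers": 1,"dx": 0.07,"dy": -0.038,"dz": 0.046,"roll": -8.6},{"fingers": 1,"dx": 0.07,"dy": -0.038,"dz": 0.047,"roll": -8.6}]}}

```text
time: 32.78
tool_pos: [0.5142, -0.3783, 0.0227]
tcp_rot: [-2.779, -0.739, -0.825]
wrist_force: [0.1, -0.1, -2.1]
width: 0.803
grip_force: 32.8
```

>>> {"fn": "step_arm", "kwargs": {"commands": [{"fingers": -1,"dx": 0,"dy": 0,"dz": 0,"roll": 0},{"fingers": -1,"dx": 0,"dy": 0,"dz": 0,"roll": 0},{"fingers": -1,"dx": 0,"dy": 0,"dz": -0.05,"roll": 0},{"fingers": -1,"dx": -0.02,"dy": 0,"dz": -0.1,"roll": 0},{"fingers": -1,"dx": -0.04,"dy": 0,"dz": -0.14,"roll": 0},{"fingers": 1,"dx": -0.04,"dy": 0,"dz": -0.14,"roll": 0}]}}

```text
time: 33.52
tool_pos: [0.4177, -0.4359, 0.1198]
tcp_rot: [-2.785, -0.737, -0.827]
wrist_force: [0.7, 0.4, -0.4]
width: 0.819
grip_force: 0.0
```

Run:
```python
from h import *
I=rackview("w7",(.505,-.385),.055)
```

```text
q [-1.17  0.26  1.95  0.65  1.11 -0.46] p [ 0.418 -0.436  0.12 ] tilt 33.1 az 30.0 yawy -60.4 yz 0.001 xz 0.546 t 33.525
px blue,yel 3758 0 ztop 0.0589
top c [ 0.5065 -0.382 ] size [0.0378 0.0662] len az 112.6
```

Run:
```python
from h import *
c=np.array([.5065,-.382]);a=np.radians(22.6);u=np.array([np.cos(a),np.sin(a)])
plan([(*(c-.06*u),.06,-67),(*(c-.052*u),.010,-67)])
```

```text
now [ 0.4182 -0.4341  0.1183] yaw -60.3 q6 -0.46 F [-0.4  0.7 -1.2] w 0.73 t 33.6
   [ 0.0042 -0.0088  0.0723] roll 6.7
   [-0.0165 -0.0077  0.1185] roll 6.7
```

>>> {"fn": "step_arm", "kwargs": {"commands": [{"fingers": 1,"dx": 0.004,"dy": -0.009,"dz": 0.0,"roll": 7},{"fingers": 1,"dx": 0.004,"dy": -0.009,"dz": 0.05,"roll": 7},{"fingers": 1,"dx": 0.004,"dy": -0.009,"dz": 0.072,"roll": 7},{"fingers": 1,"dx": -0.016,"dy": -0.008,"dz": 0.118,"roll": 7},{"fingers": 1,"dx": -0.016,"dy": -0.008,"dz": 0.118,"roll": 7},{"fingers": 1,"dx": -0.016,"dy": -0.008,"dz": 0.118,"roll": 7}]}}

```text
time: 34.33
tool_pos: [0.4585, -0.3983, 0.0083]
tcp_rot: [-2.788, -0.562, -0.799]
wrist_force: [-0.1, -0.1, 0.3]
width: 0.003
grip_force: 0.0
```

Run:
```python
from h import *
c=np.array([.5065,-.382]);a=np.radians(22.6);u=np.array([np.cos(a),np.sin(a)])
plan([(*(c+d*u),z,-67) for d,z in [(-.036,.011),(-.0325,.017),(-.028,.0235),(-.022,.029),(-.0155,.0335),(-.008,.037),(0,.038),(-.06,.06)]])
```

```text
now [ 0.4585 -0.3983  0.0083] yaw -66.0 q6 -0.44 F [-0.1 -0.1  0.3] w 0.0 t 34.3
   [0.0138 0.0035 0.0054] roll 1.0
   [0.0199 0.0032 0.0022] roll 1.0
   [ 0.0272  0.0028 -0.0008] roll 1.0
   [ 0.0353  0.0026 -0.0021] roll 1.0
   [ 0.0432  0.0024 -0.0024] roll 1.0
   [ 0.0514  0.0023 -0.0013] roll 1.0
   [0.0586 0.0024 0.0022] roll 1.0
   [ 0.0201 -0.0007 -0.0487] roll 1.0
```

>>> {"fn": "step_arm", "kwargs": {"commands": [{"fingers": 1,"dx": 0.014,"dy": 0.003,"dz": 0.005,"roll": 0},{"fingers": 1,"dx": 0.02,"dy": 0.003,"dz": 0.002,"roll": 0},{"fingers": 1,"dx": 0.027,"dy": 0.003,"dz": -0.001,"roll": 0},{"fingers": 1,"dx": 0.035,"dy": 0.003,"dz": -0.002,"roll": 0},{"fingers": 1,"dx": 0.043,"dy": 0.002,"dz": -0.002,"roll": 0},{"fingers": 1,"dx": 0.051,"dy": 0.002,"dz": -0.001,"roll": 0},{"fingers": 1,"dx": 0.059,"dy": 0.002,"dz": 0.002,"roll": 0},{"fingers": 1,"dx": 0.059,"dy": 0.002,"dz": 0.002,"roll": 0}]}}

```text
time: 35.33
tool_pos: [0.507, -0.3823, 0.0392]
tcp_rot: [-2.79, -0.563, -0.8]
wrist_force: [0.1, -0.1, -0.4]
width: 0.003
grip_force: 0.0
```

>>> {"fn": "step_arm", "kwargs": {"commands": [{"fingers": 1,"dx": -0.04,"dy": 0,"dz": -0.04,"roll": 0},{"fingers": 1,"dx": -0.075,"dy": 0,"dz": -0.1,"roll": 0},{"fingers": 1,"dx": -0.075,"dy": 0,"dz": -0.1,"roll": 0},{"fingers": 1,"dx": -0.075,"dy": 0,"dz": -0.1,"roll": 0}]}}

```text
time: 35.83
tool_pos: [0.4002, -0.4335, 0.0823]
tcp_rot: [-2.791, -0.559, -0.801]
wrist_force: [-0.3, -0.7, -0.5]
width: -0.0
grip_force: 0.0
```

Run:
```python
from h import *
I=rackview("w8",(.537,-.369),.055)
c=np.array([.537,-.369]);a=np.radians(22.6);u=np.array([np.cos(a),np.sin(a)])
plan([(*(c-.056*u),.05,-67),(*(c-.054*u),.010,-67)])
```

```text
q [-1.19  0.29  1.98  0.66  1.07 -0.41] p [ 0.4   -0.434  0.082] tilt 33.1 az 30.0 yawy -66.1 yz -0.072 xz 0.542 t 35.825
px blue,yel 3007 2123 ztop 0.0588
yel c [ 0.5161 -0.3788  0.0447] n [-0.8  -0.33  0.5 ]
top c [ 0.537  -0.3696] size [0.0397 0.0661] len az 112.4
now [ 0.4006 -0.4325  0.0817] yaw -66.0 q6 -0.41 F [ 0.1  0.5 -0.9] w -0.0 t 35.9
   [ 0.062  -0.0017  0.0781] roll 1.0
   [0.042  0.0013 0.1127] roll 1.0
```

Flip worked: yellow is now on the near upper face. Second flip.

>>> {"fn": "step_arm", "kwargs": {"commands": [{"fingers": 1,"dx": 0.062,"dy": -0.002,"dz": 0.06,"roll": 1},{"fingers": 1,"dx": 0.058,"dy": -0.002,"dz": 0.08,"roll": 1},{"fingers": 1,"dx": 0.042,"dy": 0.001,"dz": 0.112,"roll": 1},{"fingers": 1,"dx": 0.042,"dy": 0.001,"dz": 0.112,"roll": 1},{"fingers": 1,"dx": 0.042,"dy": 0.001,"dz": 0.112,"roll": 1}]}}

```text
time: 36.5
tool_pos: [0.4871, -0.3895, 0.0111]
tcp_rot: [-2.79, -0.537, -0.796]
wrist_force: [-0.0, -0.1, 1.2]
width: -0.001
grip_force: 0.0
```

Run:
```python
from h import *
c=np.array([.537,-.3695]);a=np.radians(22.6);u=np.array([np.cos(a),np.sin(a)])
plan([(*(c+d*u),z,-67) for d,z in [(-.036,.011),(-.0325,.017),(-.028,.0235),(-.022,.029),(-.0155,.0335),(-.008,.037),(0,.038),(-.06,.06)]])
```

```text
now [ 0.4871 -0.3895  0.0111] yaw -66.8 q6 -0.38 F [-0.  -0.1  1.2] w -0.0 t 36.5
   [0.0149 0.0009 0.0097] roll 0.2
   [0.0211 0.0004 0.0065] roll 0.2
   [ 0.0284 -0.0001  0.0035] roll 0.2
   [ 0.0364 -0.0005  0.0022] roll 0.2
   [ 0.0443 -0.0008  0.0019] roll 0.2
   [ 0.0525 -0.001   0.0031] roll 0.2
   [ 0.0598 -0.001   0.0066] roll 0.2
   [ 0.0212 -0.0034 -0.0444] roll 0.2
```

>>> {"fn": "step_arm", "kwargs": {"commands": [{"fingers": 1,"dx": 0.015,"dy": 0.001,"dz": 0.008,"roll": 0},{"fingers": 1,"dx": 0.021,"dy": 0.0,"dz": 0.0055,"roll": 0},{"fingers": 1,"dx": 0.028,"dy": 0.0,"dz": 0.0025,"roll": 0},{"fingers": 1,"dx": 0.036,"dy": 0.0,"dz": 0.001,"roll": 0},{"fingers": 1,"dx": 0.044,"dy": -0.001,"dz": 0.001,"roll": 0},{"fingers": 1,"dx": 0.052,"dy": -0.001,"dz": 0.002,"roll": 0},{"fingers": 1,"dx": 0.06,"dy": -0.001,"dz": 0.006,"roll": 0},{"fingers": 1,"dx": 0.06,"dy": -0.001,"dz": 0.006,"roll": 0}]}}

```text
time: 37.5
tool_pos: [0.5371, -0.3699, 0.0385]
tcp_rot: [-2.791, -0.537, -0.797]
wrist_force: [-0.4, -0.1, 0.4]
width: -0.002
grip_force: 0.0
```

>>> {"fn": "step_arm", "kwargs": {"commands": [{"fingers": -1,"dx": -0.03,"dy": 0,"dz": -0.04,"roll": 0},{"fingers": -1,"dx": -0.06,"dy": 0,"dz": -0.1,"roll": -7},{"fingers": -1,"dx": -0.05,"dy": 0,"dz": -0.15,"roll": -7},{"fingers": -1,"dx": -0.05,"dy": 0,"dz": -0.15,"roll": -7},{"fingers": -1,"dx": -0.05,"dy": 0,"dz": -0.15,"roll": -7}]}}

```text
time: 38.12
tool_pos: [0.426, -0.4261, 0.1369]
tcp_rot: [-2.78, -0.712, -0.82]
wrist_force: [-0.2, 0.3, 0.3]
width: 1.001
grip_force: 0.0
```

Run:
```python
from h import *
I=rackview("w9",(.568,-.357),.055)
c=np.array([.568,-.357])+.0106*CX
plan([(*c,.12,-60),(*c,.020,-60)])
```

```text
q [-1.15  0.23  1.94  0.64  1.13 -0.41] p [ 0.426 -0.426  0.137] tilt 33.1 az 30.0 yawy -61.0 yz -0.015 xz 0.546 t 38.125
px blue,yel 1952 1289 ztop 0.0594
yel c [ 0.57   -0.3565  0.0587] n [0. 0. 1.]
top c [ 0.5681 -0.3569] size [0.0373 0.0663] len az 112.6
now [ 0.426  -0.4252  0.136 ] yaw -61.0 q6 -0.41 F [ 0.1 -0.5 -0.4] w 1.0 t 38.2
   [0.132  0.0094 0.1049] roll -1.0
   [0.0774 0.0111 0.1887] roll -1.0
```

>>> {"fn": "step_arm", "kwargs": {"commands": [{"fingers": -1,"dx": 0.06,"dy": 0.009,"dz": 0.0,"roll": -1.6},{"fingers": -1,"dx": 0.12,"dy": 0.009,"dz": 0.04,"roll": -1.6},{"fingers": -1,"dx": 0.132,"dy": 0.009,"dz": 0.1,"roll": -1.6},{"fingers": -1,"dx": 0.132,"dy": 0.009,"dz": 0.105,"roll": -1.6},{"fingers": -1,"dx": 0.1,"dy": 0.01,"dz": 0.15,"roll": -1.6},{"fingers": -1,"dx": 0.077,"dy": 0.011,"dz": 0.188,"roll": -1.6},{"fingers": -1,"dx": 0.077,"dy": 0.011,"dz": 0.188,"roll": -1.6},{"fingers": -1,"dx": 0.077,"dy": 0.011,"dz": 0.188,"roll": -1.6}]}}

```text
time: 39.17
tool_pos: [0.5773, -0.3537, 0.0224]
tcp_rot: [-2.776, -0.752, -0.826]
wrist_force: [0.8, 0.2, 1.1]
width: 1.0
grip_force: 0.0
```

>>> {"fn": "step_arm", "kwargs": {"commands": [{"fingers": 1,"dx": 0,"dy": 0,"dz": 0,"roll": 0},{"fingers": 1,"dx": 0,"dy": 0,"dz": 0,"roll": 0},{"fingers": 1,"dx": 0,"dy": 0,"dz": 0,"roll": 0},{"fingers": 1,"dx": 0,"dy": 0,"dz": 0,"roll": 0}], "squeeze": 40}}

```text
time: 39.67
tool_pos: [0.5784, -0.3549, 0.025]
tcp_rot: [-2.778, -0.755, -0.831]
wrist_force: [-1.7, -0.2, 6.5]
width: 0.791
grip_force: 44.4
```

Run:
```python
from h import *
tilt()
p=read_state()["tool_pos"]
plan([(*(p[:2]),.12,-60),(.50,-.2,.3,-60),(.50,.0,.31,-60),(*cab(-.04,.06),.3,-60)])
```

```text
q [-0.87  0.43  1.93  0.8   0.85 -0.39] p [ 0.578 -0.355  0.025] tilt 33.2 az 30.0 yawy -59.7 yz 0.005 xz 0.548 t 39.675
now [ 0.5784 -0.3549  0.025 ] yaw -59.7 q6 -0.39 F [-1.7 -0.2  6.5] w 0.79 t 39.7
   [ 0.0521  0.0005 -0.0795] roll 0.3
   [ 0.1599 -0.1719 -0.225 ] roll 0.3
   [ 0.2504 -0.3445 -0.1788] roll 0.3
   [ 0.3731 -0.5019 -0.0874] roll 0.3
```

>>> {"fn": "step_arm", "kwargs": {"commands": [{"fingers": 1,"dx": 0.03,"dy": 0.0,"dz": -0.045,"roll": 0},{"fingers": 1,"dx": 0.052,"dy": 0.0,"dz": -0.08,"roll": 0},{"fingers": 1,"dx": 0.08,"dy": -0.04,"dz": -0.12,"roll": 0},{"fingers": 1,"dx": 0.12,"dy": -0.09,"dz": -0.17,"roll": 0},{"fingers": 1,"dx": 0.15,"dy": -0.14,"dz": -0.21,"roll": 0},{"fingers": 1,"dx": 0.16,"dy": -0.172,"dz": -0.225,"roll": 0},{"fingers": 1,"dx": 0.19,"dy": -0.22,"dz": -0.21,"roll": 0},{"fingers": 1,"dx": 0.215,"dy": -0.27,"dz": -0.2,"roll": 0}]}}

```text
time: 40.67
tool_pos: [0.5012, -0.0833, 0.3084]
tcp_rot: [-2.778, -0.753, -0.83]
wrist_force: [0.6, -0.4, -1.5]
width: 0.786
grip_force: 45.2
```

Run:
```python
from h import *
tilt()
plan([(.52,.04,.31,-60),(*cab(-.031,.06),.3,-60),(*cab(-.031,.06),.068,-60)])
```

```text
q [-0.55 -0.34  2.15  0.57  1.1   0.28] p [ 0.501 -0.083  0.308] tilt 33.2 az 30.0 yawy -59.7 yz 0.003 xz 0.548 t 40.675
now [ 0.5012 -0.0833  0.3084] yaw -59.7 q6 0.28 F [ 0.6 -0.4 -1.5] w 0.79 t 40.7
   [ 0.0666 -0.097   0.0413] roll 0.3
   [ 0.1652 -0.2301  0.1173] roll 0.3
   [ 0.0382 -0.2309  0.3114] roll 0.3
```

>>> {"fn": "step_arm", "kwargs": {"commands": [{"fingers": 1,"dx": 0.033,"dy": -0.048,"dz": 0.02,"roll": 0},{"fingers": 1,"dx": 0.066,"dy": -0.097,"dz": 0.041,"roll": 0},{"fingers": 1,"dx": 0.1,"dy": -0.145,"dz": 0.067,"roll": 0},{"fingers": 1,"dx": 0.132,"dy": -0.188,"dz": 0.092,"roll": 0},{"fingers": 1,"dx": 0.165,"dy": -0.23,"dz": 0.117,"roll": 0},{"fingers": 1,"dx": 0.165,"dy": -0.23,"dz": 0.117,"roll": 0},{"fingers": 1,"dx": 0.135,"dy": -0.23,"dz": 0.163,"roll": 0},{"fingers": 1,"dx": 0.105,"dy": -0.23,"dz": 0.21,"roll": 0}]}}

```text
time: 41.68
tool_pos: [0.5612, 0.2162, 0.1897]
tcp_rot: [-2.775, -0.753, -0.832]
wrist_force: [1.2, 0.2, -2.2]
width: 0.765
grip_force: 46.2
```

Run:
```python
from h import *
plan([(*cab(-.031,.06),.14,-60),(*cab(-.031,.06),.070,-60)])
```

```text
now [0.5612 0.2162 0.1897] yaw -59.7 q6 1.04 F [ 1.2  0.2 -2.2] w 0.77 t 41.7
   [-0.0275 -0.0018  0.0413] roll 0.3
   [-0.0661 -0.0019  0.0998] roll 0.3
```

>>> {"fn": "step_arm", "kwargs": {"commands": [{"fingers": 1,"dx": -0.027,"dy": -0.002,"dz": 0.041,"roll": 0},{"fingers": 1,"dx": -0.05,"dy": -0.002,"dz": 0.075,"roll": 0},{"fingers": 1,"dx": -0.062,"dy": -0.002,"dz": 0.094,"roll": 0},{"fingers": 1,"dx": -0.065,"dy": -0.002,"dz": 0.099,"roll": 0},{"fingers": 1,"dx": -0.065,"dy": -0.002,"dz": 0.099,"roll": 0},{"fingers": -1,"dx": -0.065,"dy": -0.002,"dz": 0.099,"roll": 0},{"fingers": -1,"dx": -0.065,"dy": -0.002,"dz": 0.099,"roll": 0}]}}

```text
time: 42.55
tool_pos: [0.5598, 0.2177, 0.0706]
tcp_rot: [-2.776, -0.752, -0.828]
wrist_force: [-0.4, -0.1, -2.0]
width: 1.002
grip_force: 0.0
```

>>> {"fn": "step_arm", "kwargs": {"commands": [{"fingers": -1,"dx": 0.02,"dy": 0,"dz": -0.04,"roll": 0},{"fingers": -1,"dx": 0.04,"dy": 0,"dz": -0.09,"roll": 0},{"fingers": -1,"dx": 0.06,"dy": 0,"dz": -0.14,"roll": 0},{"fingers": -1,"dx": 0.08,"dy": 0,"dz": -0.19,"roll": 0},{"fingers": -1,"dx": 0.09,"dy": 0.03,"dz": -0.22,"roll": 0},{"fingers": -1,"dx": 0.08,"dy": 0.08,"dz": -0.22,"roll": 0},{"fingers": -1,"dx": 0.08,"dy": 0.08,"dz": -0.22,"roll": 0}]}}

```text
time: 43.42
tool_pos: [0.5547, 0.1188, 0.2984]
tcp_rot: [-2.78, -0.746, -0.829]
wrist_force: [0.1, -0.1, -0.7]
width: 1.005
grip_force: 0.0
```

Run:
```python
from h import *
I=rackview("w10",cab(-.042,.06))
print(cab(-.042,.06))
plan([(.50,-.02,.31,-60),(.5,-.2,.3,-60),(*(np.array([.614,-.2547])+.0106*CX),.12,-60)])
```

```text
q [-0.   -0.31  2.15  0.38  0.83  0.85] p [0.555 0.119 0.298] tilt 33.2 az 30.0 yawy -60.0 yz 0.002 xz 0.547 t 43.425
px blue,yel 1154 904 ztop 0.1045
yel c [0.5601 0.2177 0.1036] n [0. 0. 1.]
top c [0.56   0.2175] size [0.0381 0.065 ] len az 120.1
[0.55062693 0.21196152]
now [0.5538 0.1203 0.2977] yaw -59.9 q6 0.85 F [-0.1  0.5 -0.3] w 1.0 t 43.5
   [-0.0912  0.0943 -0.0742] roll 0.1
   [-0.1724  0.25   -0.1152] roll 0.1
   [-0.2023  0.3546  0.0803] roll 0.1
```

>>> {"fn": "step_arm", "kwargs": {"commands": [{"fingers": -1,"dx": -0.045,"dy": 0.047,"dz": -0.037,"roll": 0},{"fingers": -1,"dx": -0.091,"dy": 0.094,"dz": -0.074,"roll": 0},{"fingers": -1,"dx": -0.118,"dy": 0.146,"dz": -0.088,"roll": 0},{"fingers": -1,"dx": -0.145,"dy": 0.2,"dz": -0.1,"roll": 0},{"fingers": -1,"dx": -0.172,"dy": 0.25,"dz": -0.115,"roll": 0},{"fingers": -1,"dx": -0.172,"dy": 0.29,"dz": -0.08,"roll": 0},{"fingers": -1,"dx": -0.17,"dy": 0.33,"dz": -0.04,"roll": 0},{"fingers": -1,"dx": -0.17,"dy": 0.345,"dz": 0.0,"roll": 0}]}}

```text
time: 44.48
tool_pos: [0.6069, -0.2483, 0.2033]
tcp_rot: [-2.777, -0.752, -0.825]
wrist_force: [0.3, 0.5, 0.4]
width: 1.004
grip_force: 0.0
```

Run:
```python
from h import *
I=rackview("w11",(.614,-.2547))
c=np.array([.614,-.2547])+.008*CX
plan([(*c,.12,-64),(*c,.022,-64)])
```

```text
q [-0.7   0.12  1.94  0.67  0.99 -0.01] p [ 0.607 -0.248  0.203] tilt 33.1 az 30.0 yawy -59.7 yz 0.0 xz 0.546 t 44.475
px blue,yel 1846 1342 ztop 0.0596
yel c [ 0.6148 -0.2545  0.0587] n [0. 0. 1.]
top c [ 0.615  -0.2544] size [0.0401 0.0659] len az 103.7
now [ 0.6062 -0.2459  0.1973] yaw -59.6 q6 -0.01 F [ 1.3 -0.1 -2.5] w 1.0 t 44.5
   [-0.0334  0.0121  0.0704] roll 4.4
   [-0.0866  0.0128  0.1526] roll 4.4
```

>>> {"fn": "step_arm", "kwargs": {"commands": [{"fingers": -1,"dx": -0.033,"dy": 0.012,"dz": 0.03,"roll": 5},{"fingers": -1,"dx": -0.033,"dy": 0.012,"dz": 0.07,"roll": 5},{"fingers": -1,"dx": -0.045,"dy": 0.012,"dz": 0.09,"roll": 5},{"fingers": -1,"dx": -0.07,"dy": 0.013,"dz": 0.128,"roll": 5},{"fingers": -1,"dx": -0.086,"dy": 0.013,"dz": 0.152,"roll": 5},{"fingers": -1,"dx": -0.086,"dy": 0.013,"dz": 0.152,"roll": 5},{"fingers": -1,"dx": -0.086,"dy": 0.013,"dz": 0.152,"roll": 5}]}}

```text
time: 45.4
tool_pos: [0.622, -0.2528, 0.0318]
tcp_rot: [-2.786, -0.628, -0.811]
wrist_force: [-0.3, -0.3, 0.2]
width: 0.999
grip_force: 0.0
```

>>> {"fn": "step_arm", "kwargs": {"commands": [{"fingers": 1,"dx": 0,"dy": 0,"dz": 0,"roll": 0},{"fingers": 1,"dx": 0,"dy": 0,"dz": 0,"roll": 0},{"fingers": 1,"dx": 0,"dy": 0,"dz": 0,"roll": 0},{"fingers": 1,"dx": 0,"dy": 0,"dz": 0,"roll": 0},{"fingers": 1,"dx": 0.003,"dy": 0,"dz": -0.004,"roll": -5},{"fingers": 1,"dx": 0.003,"dy": 0,"dz": -0.004,"roll": -5}]}}

```text
time: 46.15
tool_pos: [0.6223, -0.2541, 0.0371]
tcp_rot: [-2.778, -0.753, -0.828]
wrist_force: [0.7, -0.3, -2.6]
width: 0.806
grip_force: 43.5
```

Run:
```python
from h import *
tilt()
p=read_state()["tool_pos"];print(read_state()["grip_force"])
plan([(*(p[:2]-[.04,.03]),.12,-60),(.50,-.2,.3,-60),(.50,-.08,.31,-60)])
```

```text
q [-0.7   0.36  2.01  0.85  0.76 -0.28] p [ 0.622 -0.254  0.037] tilt 33.2 az 30.0 yawy -59.7 yz 0.003 xz 0.547 t 46.15
43.49953704557265
now [ 0.6223 -0.2541  0.0371] yaw -59.7 q6 -0.28 F [ 0.7 -0.3 -2.6] w 0.81 t 46.1
   [ 0.0038  0.0059 -0.0966] roll 0.3
   [ 0.0784 -0.1077 -0.2632] roll 0.3
   [ 0.1347 -0.2113 -0.2387] roll 0.3
```

>>> {"fn": "step_arm", "kwargs": {"commands": [{"fingers": 1,"dx": 0.0,"dy": 0.0,"dz": -0.05,"roll": 0},{"fingers": 1,"dx": 0.004,"dy": 0.006,"dz": -0.097,"roll": 0},{"fingers": 1,"dx": 0.025,"dy": -0.03,"dz": -0.145,"roll": 0},{"fingers": 1,"dx": 0.045,"dy": -0.06,"dz": -0.19,"roll": 0},{"fingers": 1,"dx": 0.065,"dy": -0.09,"dz": -0.24,"roll": 0},{"fingers": 1,"dx": 0.078,"dy": -0.11,"dz": -0.263,"roll": 0},{"fingers": 1,"dx": 0.105,"dy": -0.16,"dz": -0.25,"roll": 0},{"fingers": 1,"dx": 0.135,"dy": -0.211,"dz": -0.239,"roll": 0}]}}

```text
time: 47.15
tool_pos: [0.4992, -0.0794, 0.31]
tcp_rot: [-2.778, -0.747, -0.827]
wrist_force: [1.2, 0.5, -1.6]
width: 0.804
grip_force: 45.3
```

Run:
```python
from h import *
tilt()
plan([(.52,.0,.31,-60),(*cab(-.031,-.06),.3,-60),(*cab(-.031,-.06),.077,-60)])
```

```text
q [-0.55 -0.35  2.15  0.57  1.11  0.3 ] p [ 0.499 -0.079  0.31 ] tilt 33.1 az 30.0 yawy -59.9 yz 0.0 xz 0.547 t 47.15
now [ 0.4992 -0.0794  0.31  ] yaw -59.9 q6 0.3 F [ 1.2  0.5 -1.6] w 0.8 t 47.1
   [ 0.0485 -0.0582  0.0316] roll 0.1
   [ 0.1632 -0.1062  0.1185] roll 0.1
   [ 0.0413 -0.1062  0.3052] roll 0.1
```

>>> {"fn": "step_arm", "kwargs": {"commands": [{"fingers": 1,"dx": 0.04,"dy": -0.05,"dz": 0.025,"roll": 0},{"fingers": 1,"dx": 0.085,"dy": -0.075,"dz": 0.055,"roll": 0},{"fingers": 1,"dx": 0.125,"dy": -0.095,"dz": 0.088,"roll": 0},{"fingers": 1,"dx": 0.163,"dy": -0.106,"dz": 0.118,"roll": 0},{"fingers": 1,"dx": 0.163,"dy": -0.106,"dz": 0.118,"roll": 0},{"fingers": 1,"dx": 0.135,"dy": -0.106,"dz": 0.162,"roll": 0},{"fingers": 1,"dx": 0.105,"dy": -0.106,"dz": 0.207,"roll": 0},{"fingers": 1,"dx": 0.08,"dy": -0.106,"dz": 0.247,"roll": 0}]}}

```text
time: 48.15
tool_pos: [0.6194, 0.1126, 0.1448]
tcp_rot: [-2.777, -0.75, -0.825]
wrist_force: [-0.1, 0.5, -2.3]
width: 0.769
grip_force: 46.9
```

Run:
```python
from h import *
plan([(*cab(-.031,-.06),.1,-60),(*cab(-.031,-.06),.078,-60)])
```

```text
now [0.6194 0.1126 0.1448] yaw -59.8 q6 0.57 F [-0.1  0.5 -2.3] w 0.77 t 48.1
   [-0.0235 -0.0004  0.0382] roll 0.2
   [-0.0355 -0.0004  0.0566] roll 0.2
```

>>> {"fn": "step_arm", "kwargs": {"commands": [{"fingers": 1,"dx": -0.015,"dy": 0,"dz": 0.025,"roll": 0},{"fingers": 1,"dx": -0.027,"dy": 0,"dz": 0.044,"roll": 0},{"fingers": 1,"dx": -0.034,"dy": 0,"dz": 0.054,"roll": 0},{"fingers": 1,"dx": -0.035,"dy": 0,"dz": 0.056,"roll": 0},{"fingers": 1,"dx": -0.035,"dy": 0,"dz": 0.056,"roll": 0}]}}

```text
time: 48.78
tool_pos: [0.6218, 0.1136, 0.0807]
tcp_rot: [-2.776, -0.751, -0.827]
wrist_force: [0.2, 0.3, -1.8]
width: 0.765
grip_force: 46.9
```

>>> {"fn": "step_arm", "kwargs": {"commands": [{"fingers": 1,"dx": -0.001,"dy": 0,"dz": 0.0025,"roll": 0},{"fingers": 1,"dx": -0.002,"dy": 0,"dz": 0.004,"roll": 0},{"fingers": -1,"dx": -0.002,"dy": 0,"dz": 0.004,"roll": 0},{"fingers": -1,"dx": -0.002,"dy": 0,"dz": 0.004,"roll": 0},{"fingers": -1,"dx": 0.015,"dy": 0,"dz": -0.03,"roll": 0},{"fingers": -1,"dx": 0.03,"dy": 0,"dz": -0.08,"roll": 0},{"fingers": -1,"dx": 0.035,"dy": 0,"dz": -0.14,"roll": 0},{"fingers": -1,"dx": 0.03,"dy": 0,"dz": -0.2,"roll": 0}]}}

```text
time: 49.78
tool_pos: [0.5486, 0.0714, 0.2662]
tcp_rot: [-2.776, -0.754, -0.827]
wrist_force: [0.3, -1.2, 0.7]
width: 1.002
grip_force: 0.0
```

Run:
```python
from h import *
I=rackview("w12",cab(-.031,-.06));rc=cab(-.031,-.06);print(rc)
see("side","side3")
plan([(*cab(-.19,0),.2,-60),(*cab(-.19,0),.075,-60)])
```

```text
q [-0.13 -0.3   2.2   0.47  0.82  0.66] p [0.549 0.071 0.266] tilt 33.2 az 30.0 yawy -59.6 yz 0.002 xz 0.547 t 49.775
px blue,yel 1078 958 ztop 0.1045
yel c [0.6279 0.1176 0.1036] n [0. 0. 1.]
top c [0.6278 0.1174] size [0.0403 0.0649] len az 119.7
[0.62015321 0.11353848]
now [0.5508 0.0702 0.2724] yaw -59.7 q6 0.66 F [ 1.  -0.5  1. ] w 1.0 t 49.9
   [-0.1039 -0.0637  0.0171] roll 0.3
   [-0.1733 -0.0648  0.1211] roll 0.3
```

View pics/side3.png

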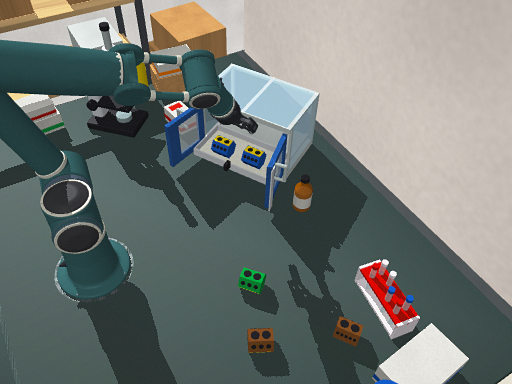

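Run:
```python
from h import *
plan([(.523,.1267,.2,-60),(.523,.1267,.12,-60),(.523,.1267,.065,-60)])
```

```text
now [0.5508 0.0702 0.2724] yaw -59.7 q6 0.66 F [ 1.  -0.5  1. ] w 1.0 t 49.9
   [-0.0362 -0.0634  0.0623] roll 0.3
   [-0.0805 -0.064   0.1288] roll 0.3
   [-0.1111 -0.0645  0.1746] roll 0.3
```

>>> {"fn": "step_arm", "kwargs": {"commands": [{"fingers": 0,"dx": -0.018,"dy": -0.04,"dz": 0.02,"roll": 0},{"fingers": 0,"dx": -0.036,"dy": -0.063,"dz": 0.05,"roll": 0},{"fingers": 0,"dx": -0.036,"dy": -0.063,"dz": 0.062,"roll": 0},{"fingers": 0,"dx": -0.06,"dy": -0.064,"dz": 0.1,"roll": 0},{"fingers": 0,"dx": -0.08,"dy": -0.064,"dz": 0.129,"roll": 0},{"fingers": 0,"dx": -0.095,"dy": -0.064,"dz": 0.152,"roll": 0},{"fingers": 0,"dx": -0.106,"dy": -0.064,"dz": 0.167,"roll": 0},{"fingers": 0,"dx": -0.106,"dy": -0.064,"dz": 0.167,"roll": 0}]}}

```text
time: 50.88
tool_pos: [0.5186, 0.1275, 0.0644]
tcp_rot: [-2.778, -0.751, -0.821]
wrist_force: [0.3, -0.3, 0.7]
width: 0.504
grip_force: 0.0
```

Run:
```python
from h import *
tilt();plan([(.523,.1267,.065,-60)])
```

```text
q [ 0.02 -0.08  2.44  0.82  0.37  0.35] p [0.519 0.128 0.064] tilt 32.9 az 30.0 yawy -59.7 yz -0.001 xz 0.544 t 50.875
now [0.5186 0.1275 0.0644] yaw -59.7 q6 0.35 F [ 0.3 -0.3  0.7] w 0.5 t 50.9
   [0.0032 0.003  0.0013] roll 0.3
```

>>> {"fn": "step_arm", "kwargs": {"commands": [{"fingers": 1,"dx": 0.003,"dy": 0.003,"dz": 0.001,"roll": 0},{"fingers": 1,"dx": 0.003,"dy": 0.003,"dz": 0.001,"roll": 0},{"fingers": 1,"dx": 0.003,"dy": 0.003,"dz": 0.001,"roll": 0},{"fingers": 1,"dx": 0.003,"dy": 0.003,"dz": 0.001,"roll": 0}], "squeeze": 60}}

```text
time: 51.38
tool_pos: [0.5246, 0.1276, 0.069]
tcp_rot: [-2.774, -0.753, -0.83]
wrist_force: [0.0, 3.9, 6.1]
width: 0.143
grip_force: 59.5
```

Run:
```python
from h import *
tilt();s=read_state();print(s["width"],s["grip_force"]);plan([(.6510,.2009,s["tool_pos"][2],-60)])
```

```text
q [ 0.02 -0.07  2.43  0.82  0.37  0.34] p [0.525 0.128 0.069] tilt 33.3 az 30.0 yawy -59.6 yz 0.001 xz 0.549 t 51.375
0.14257030922071373 59.52807068824768
now [0.5246 0.1276 0.069 ] yaw -59.6 q6 0.34 F [0.  3.9 6.1] w 0.14 t 51.4
   [0.1222 0.0006 0.0803] roll 0.4
```

Gripped on the tab; push home smoothly.

>>> {"fn": "step_arm", "kwargs": {"commands": [{"fingers": 1,"dx": 0.012,"dy": 0,"dz": 0.008,"roll": 0},{"fingers": 1,"dx": 0.03,"dy": 0,"dz": 0.02,"roll": 0},{"fingers": 1,"dx": 0.05,"dy": 0,"dz": 0.033,"roll": 0},{"fingers": 1,"dx": 0.07,"dy": 0,"dz": 0.046,"roll": 0},{"fingers": 1,"dx": 0.09,"dy": 0,"dz": 0.059,"roll": 0},{"fingers": 1,"dx": 0.108,"dy": 0,"dz": 0.071,"roll": 0},{"fingers": 1,"dx": 0.12,"dy": 0,"dz": 0.079,"roll": 0},{"fingers": 1,"dx": 0.124,"dy": 0,"dz": 0.081,"roll": 0}]}}

```text
time: 52.38
tool_pos: [0.649, 0.1999, 0.0682]
tcp_rot: [-2.777, -0.757, -0.824]
wrist_force: [-36.5, -26.1, 32.0]
width: 0.145
grip_force: 69.8
```

>>> {"fn": "step_arm", "kwargs": {"commands": [{"fingers": 1,"dx": 0.001,"dy": 0,"dz": 0.001,"roll": 0},{"fingers": 0,"dx": 0.001,"dy": 0,"dz": 0.001,"roll": 0},{"fingers": 0,"dx": 0.001,"dy": 0,"dz": 0.001,"roll": 0},{"fingers": 0,"dx": -0.03,"dy": 0,"dz": -0.02,"roll": 0},{"fingers": 0,"dx": -0.07,"dy": 0,"dz": -0.047,"roll": 0},{"fingers": 0,"dx": -0.11,"dy": 0,"dz": -0.074,"roll": 0},{"fingers": 0,"dx": -0.12,"dy": 0,"dz": -0.12,"roll": 0},{"fingers": 0,"dx": -0.12,"dy": 0,"dz": -0.16,"roll": 0}]}}

```text
time: 53.38
tool_pos: [0.4865, 0.1062, 0.1343]
tcp_rot: [-2.778, -0.752, -0.821]
wrist_force: [1.3, 0.0, 1.0]
width: 0.498
grip_force: 0.0
```

Run:
```python
from h import *
tilt()
I,D,c=see("wrist","w13");P=cloud("wrist",D,c)
# tab: dark pixels near cab(.027,0)
T=(P[...,:2]-O)@np.array([CX,CY]).T
m=(D>0)&(np.abs(T[...,1])<.02)&(T[...,0]>-.1)&(T[...,0]<.06)&(P[...,2]>.05)&(P[...,2]<.09)&(I.max(-1)<90)
print("tab X",np.percentile(T[m][:,0],[2,50,98]).round(4),m.sum())
# free tip of the left leaf
f=np.load("top2.npz");
for th in (97,99): 
    a=np.radians(30+270-th);print(th,(cab(0,.172)+.171*np.array([np.cos(a),np.sin(a)])).round(3))
```

```text
q [-0.04 -0.29  2.45  0.59  0.56  0.56] p [0.486 0.106 0.134] tilt 32.9 az 30.0 yawy -59.7 yz -0.0 xz 0.544 t 53.375
tab X [0.0237 0.0265 0.0482] 555
97 [0.374 0.263]
99 [0.371 0.269]
```

```bash
cat >> h.py <<'E'
def lp(side,th,r,out):
    h=cab(0,side*.172);a=th*-side;v=-side*r*CY-out*CX;c,s=np.cos(a),np.sin(a)
    return h+np.array([c*v[0]-s*v[1],s*v[0]+c*v[1]])
E
python3 - <<'E'
from h import *
s=lp(1,np.radians(99),.11,.045);print(s)
plan([(.4865,.106,.26,-60),(*s,.27,-60),(*s,.185,-60)])
E
```

```text
[0.4121796  0.33254701]
now [0.4885 0.1057 0.1399] yaw -59.7 q6 0.56 F [0.9 2.1 1.6] w 0.5 t 53.4
   [ 0.0647 -0.0008 -0.1013] roll 0.3
   [ 0.1126 -0.2339 -0.0828] roll 0.3
   [ 0.0659 -0.2342 -0.0118] roll 0.3
```

>>> {"fn": "step_arm", "kwargs": {"commands": [{"fingers": 1,"dx": 0.03,"dy": 0,"dz": -0.05,"roll": 0},{"fingers": 1,"dx": 0.065,"dy": -0.001,"dz": -0.101,"roll": 0},{"fingers": 1,"dx": 0.08,"dy": -0.055,"dz": -0.11,"roll": 0},{"fingers": 1,"dx": 0.095,"dy": -0.115,"dz": -0.105,"roll": 0},{"fingers": 1,"dx": 0.105,"dy": -0.175,"dz": -0.095,"roll": 0},{"fingers": 1,"dx": 0.113,"dy": -0.234,"dz": -0.083,"roll": 0},{"fingers": 1,"dx": 0.113,"dy": -0.234,"dz": -0.083,"roll": 0},{"fingers": 1,"dx": 0.09,"dy": -0.234,"dz": -0.045,"roll": 0}]}}

```text
time: 54.42
tool_pos: [0.4162, 0.338, 0.227]
tcp_rot: [-2.767, -0.756, -0.837]
wrist_force: [-0.1, -0.1, -0.8]
width: 0.002
grip_force: 0.0
```

Run:
```python
from h import *
tilt()
W=[(*lp(1,np.radians(99),.11,.045),.187,-60)]+[(*lp(1,np.radians(t),.11,.0145),.187,-60) for t in (95,85,74,63,52,41)]
plan(W)
```

```text
q [ 0.69 -0.35  2.31 -0.15  0.61  1.83] p [0.416 0.338 0.227] tilt 33.7 az 31.0 yawy -59.4 yz -0.001 xz 0.554 t 54.425
now [0.4162 0.338  0.227 ] yaw -59.4 q6 1.83 F [-0.1 -0.1 -0.8] w 0.0 t 54.4
   [-0.0274  0.0027  0.0298] roll 0.6
   [-0.0333  0.0402  0.0259] roll 0.6
   [-0.0355  0.0594  0.0244] roll 0.6
   [-0.0348  0.0806  0.0248] roll 0.6
   [-0.0307  0.1013  0.0276] roll 0.6
   [-0.0233  0.1207  0.0324] roll 0.6
   [-0.0131  0.138   0.0392] roll 0.6
```

>>> {"fn": "step_arm", "kwargs": {"commands": [{"fingers": 1,"dx": -0.027,"dy": 0.003,"dz": 0.03,"roll": 0},{"fingers": 1,"dx": -0.027,"dy": 0.003,"dz": 0.03,"roll": 0},{"fingers": 1,"dx": -0.033,"dy": 0.04,"dz": 0.026,"roll": 0},{"fingers": 1,"dx": -0.035,"dy": 0.059,"dz": 0.024,"roll": 0},{"fingers": 1,"dx": -0.035,"dy": 0.081,"dz": 0.025,"roll": 0},{"fingers": 1,"dx": -0.031,"dy": 0.101,"dz": 0.028,"roll": 0},{"fingers": 1,"dx": -0.023,"dy": 0.121,"dz": 0.032,"roll": 0},{"fingers": 1,"dx": -0.013,"dy": 0.138,"dz": 0.039,"roll": 0}]}}

```text
time: 55.42
tool_pos: [0.4954, 0.2198, 0.1856]
tcp_rot: [-2.775, -0.751, -0.832]
wrist_force: [-0.3, 1.9, 0.5]
width: -0.003
grip_force: 0.7
```

Run:
```python
from h import *
tilt()
plan([(*lp(1,np.radians(t),.11,o),.187,-60) for t,o in ((41,.0145),(32,.0145),(24,.013),(16,.012),(9,.011),(4,.0095),(0,.008),(0,.006))])
```

```text
q [ 0.29 -0.29  2.35  0.26  0.53  1.14] p [0.495 0.22  0.186] tilt 33.4 az 30.0 yawy -59.7 yz 0.001 xz 0.55 t 55.425
now [0.4954 0.2198 0.1856] yaw -59.7 q6 1.14 F [-0.3  1.9  0.5] w -0.0 t 55.4
   [ 0.0031 -0.0041  0.0003] roll 0.3
   [0.0135 0.008  0.0072] roll 0.3
   [0.0252 0.0177 0.0149] roll 0.3
   [0.0374 0.025  0.023 ] roll 0.3
   [0.0489 0.0296 0.0306] roll 0.3
   [0.0581 0.0317 0.0366] roll 0.3
   [0.0657 0.0327 0.0416] roll 0.3
   [0.0674 0.0327 0.0427] roll 0.3
```

>>> {"fn": "step_arm", "kwargs": {"commands": [{"fingers": 1,"dx": 0.008,"dy": 0.002,"dz": 0.004,"roll": 0},{"fingers": 1,"dx": 0.0165,"dy": 0.01,"dz": 0.009,"roll": 0},{"fingers": 1,"dx": 0.027,"dy": 0.018,"dz": 0.016,"roll": 0},{"fingers": 1,"dx": 0.038,"dy": 0.025,"dz": 0.024,"roll": 0},{"fingers": 1,"dx": 0.049,"dy": 0.03,"dz": 0.031,"roll": 0},{"fingers": 1,"dx": 0.058,"dy": 0.032,"dz": 0.037,"roll": 0},{"fingers": 1,"dx": 0.066,"dy": 0.033,"dz": 0.042,"roll": 0},{"fingers": 1,"dx": 0.068,"dy": 0.033,"dz": 0.043,"roll": 0}]}}

```text
time: 56.42
tool_pos: [0.5766, 0.2319, 0.1823]
tcp_rot: [-2.779, -0.757, -0.816]
wrist_force: [-27.0, -19.7, 19.8]
width: 0.005
grip_force: 17.1
```

Run:
```python
from h import *
tilt();s=read_state();print(s["wrist_force"],(s["tool_pos"][:2]-O)@np.array([CX,CY]).T)
```

```text
q [ 0.26 -0.1   2.2   0.3   0.51  1.08] p [0.577 0.232 0.182] tilt 32.7 az 30.0 yawy -59.5 yz 0.0 xz 0.54 t 56.425
[-26.95804126 -19.69734187  19.84450379] [-0.00953438  0.06423153]
```

Run:
```python
from h import *
plan([(*cab(-.03,.064),.185,-60),(*cab(-.07,.05),.2,-60),(*cab(-.07,.031),.173,-60),(*cab(-.04,.031),.173,-60),(*cab(-.014,.031),.173,-60)])
```

```text
now [0.5766 0.2319 0.1823] yaw -59.5 q6 1.08 F [-27.  -19.7  19.8] w 0.01 t 56.4
   [-0.0158  0.0001 -0.0133] roll 0.5
   [-0.0414  0.0137 -0.0476] roll 0.5
   [-0.0561  0.0327 -0.025 ] roll 0.5
   [-0.0309  0.033  -0.0088] roll 0.5
   [-0.009   0.0332  0.0053] roll 0.5
```

>>> {"fn": "step_arm", "kwargs": {"commands": [{"fingers": 1,"dx": -0.016,"dy": 0,"dz": -0.013,"roll": 0},{"fingers": 0,"dx": -0.041,"dy": 0.014,"dz": -0.048,"roll": 0},{"fingers": 0,"dx": -0.056,"dy": 0.033,"dz": -0.025,"roll": 0},{"fingers": 0,"dx": -0.056,"dy": 0.033,"dz": -0.025,"roll": 0},{"fingers": 0,"dx": -0.056,"dy": 0.033,"dz": -0.025,"roll": 0}]}}

```text
time: 57.05
tool_pos: [0.5437, 0.174, 0.1741]
tcp_rot: [-2.776, -0.752, -0.825]
wrist_force: [-0.5, 1.0, 0.2]
width: 0.498
grip_force: 0.0
```

Run:
```python
from h import *
tilt()
I,D,c=see("wrist","w14");h=cv2.cvtColor(I,cv2.COLOR_BGR2HSV);b=cv2.inRange(h,(12,120,80),(35,255,255))
k,l,s,ct=cv2.connectedComponentsWithStats(b);P=cloud("wrist",D,c)
for i in range(1,k):
    if s[i,4]>60: Q=P[(l==i)&(D>0)];q=np.c_[(Q[:,:2]-O)@np.array([CX,CY]).T,Q[:,2]];print(ct[i].round(),s[i,4],np.percentile(q,[5,50,95],axis=0).round(4))
plan([(*cab(-.04,.031),.173,-60),(*cab(-.014,.031),.173,-60)])
```

```text
q [ 0.14 -0.2   2.3   0.42  0.53  0.87] p [0.544 0.174 0.174] tilt 33.1 az 30.0 yawy -59.7 yz 0.0 xz 0.546 t 57.05
[251. 134.] 2326 [[-0.0216  0.0211  0.1401]
 [-0.0046  0.0319  0.1839]
 [-0.0038  0.0427  0.2107]]
now [0.544  0.1743 0.1744] yaw -59.6 q6 0.87 F [0.9 0.  0.4] w 0.5 t 57.1
   [ 0.0215 -0.0001  0.0158] roll 0.4
   [0.0433 0.     0.03  ] roll 0.4
```

View pics/w14.png

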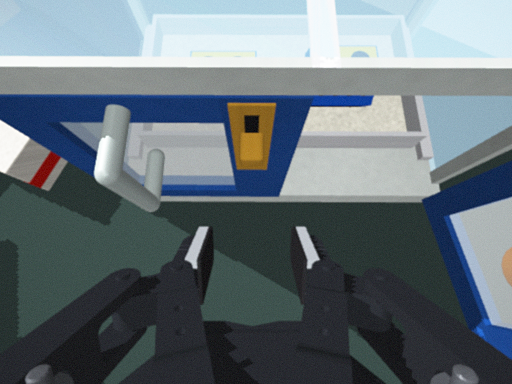

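>>> {"fn": "step_arm", "kwargs": {"commands": [{"fingers": 0,"dx": 0.015,"dy": 0,"dz": 0.01,"roll": 0},{"fingers": 0,"dx": 0.03,"dy": 0,"dz": 0.021,"roll": 0},{"fingers": 0,"dx": 0.043,"dy": 0,"dz": 0.03,"roll": 0},{"fingers": 0,"dx": 0.043,"dy": 0,"dz": 0.03,"roll": 0},{"fingers": 1,"dx": 0.043,"dy": 0,"dz": 0.03,"roll": 0},{"fingers": 1,"dx": 0.043,"dy": 0,"dz": 0.03,"roll": 0},{"fingers": 1,"dx": 0.043,"dy": 0,"dz": 0.03,"roll": 0},{"fingers": 1,"dx": 0.043,"dy": 0,"dz": 0.03,"roll": 0}], "squeeze": 50}}

```text
time: 58.1
tool_pos: [0.5881, 0.2002, 0.172]
tcp_rot: [-2.776, -0.753, -0.825]
wrist_force: [-1.4, 0.9, -0.7]
width: 0.144
grip_force: 49.5
```

>>> {"fn": "step_arm", "kwargs": {"commands": [{"fingers": 1,"dx": 0.003,"dy": 0,"dz": -0.005,"roll": 0},{"fingers": 1,"dx": 0.006,"dy": 0,"dz": -0.009,"roll": 0},{"fingers": 1,"dx": 0.009,"dy": 0,"dz": -0.013,"roll": 0},{"fingers": 1,"dx": 0.011,"dy": 0,"dz": -0.017,"roll": 0},{"fingers": 1,"dx": 0.011,"dy": 0,"dz": -0.0175,"roll": 0},{"fingers": 1,"dx": 0.011,"dy": 0,"dz": -0.0175,"roll": 0}]}}

```text
time: 58.85
tool_pos: [0.5866, 0.1997, 0.1904]
tcp_rot: [-2.778, -0.753, -0.819]
wrist_force: [-0.4, 0.5, -12.5]
width: 0.148
grip_force: 49.5
```

>>> {"fn": "step_arm", "kwargs": {"commands": [{"fingers": 0,"dx": 0,"dy": 0,"dz": 0,"roll": 0},{"fingers": 0,"dx": 0,"dy": 0,"dz": 0,"roll": 0},{"fingers": 0,"dx": -0.025,"dy": 0,"dz": -0.018,"roll": 0},{"fingers": 0,"dx": -0.05,"dy": 0,"dz": -0.04,"roll": 0},{"fingers": 0,"dx": -0.04,"dy": 0,"dz": -0.09,"roll": 0},{"fingers": 0,"dx": -0.02,"dy": 0.01,"dz": -0.12,"roll": 0},{"fingers": 0,"dx": -0.02,"dy": 0.01,"dz": -0.12,"roll": 0}]}}

```text
time: 59.72
tool_pos: [0.5268, 0.1496, 0.2917]
tcp_rot: [-2.773, -0.752, -0.848]
wrist_force: [-0.2, 0.9, 0.2]
width: 0.503
grip_force: 0.0
```

Run:
```python
from h import *
tilt()
I,D,c=see("wrist","w15");h=cv2.cvtColor(I,cv2.COLOR_BGR2HSV);P=cloud("wrist",D,c)
C=np.dstack([(P[...,:2]-O)@np.array([CX,CY]).T,P[...,2]])
m=(D>0)&(np.abs(C[...,1]-.031)<.012)&(C[...,0]<-.009)&(C[...,0]>-.03)&(C[...,2]>.15)&(C[...,2]<.22)
print("knob",m.sum(),np.percentile(C[m],[5,50,95],axis=0).round(4))
m=(D>0)&(np.abs(C[...,1]-.07)<.02)&(np.abs(C[...,0])<.02)&(C[...,2]>.17)&(C[...,2]<.212)
print("leaf X",np.percentile(C[m][:,0],[10,50,90]).round(4))
s=lp(-1,np.radians(97),.09,.045);print(s)
plan([(.50,.06,.29,-60),(*s,.28,-60),(*s,.187,-60)])
```

```text
q [ 0.08 -0.37  2.2   0.34  0.79  0.94] p [0.527 0.15  0.292] tilt 33.9 az 30.0 yawy -59.8 yz 0.007 xz 0.558 t 59.725
knob 260 [[-0.0235  0.0257  0.1934]
 [-0.0182  0.0321  0.2011]
 [-0.0101  0.0381  0.2024]]
leaf X [-0.0043 -0.0039  0.002 ]
[ 0.65820448 -0.05805832]
now [0.5251 0.1497 0.2882] yaw -59.7 q6 0.94 F [ 0.2 -0.1 -0.3] w 0.5 t 59.8
   [-0.0549  0.0648 -0.0383] roll 0.3
   [0.0033 0.2465 0.0134] roll 0.3
   [-0.0482  0.2461  0.0908] roll 0.3
```

>>> {"fn": "step_arm", "kwargs": {"commands": [{"fingers": 1,"dx": 0.0,"dy": 0.06,"dz": 0.0,"roll": 0},{"fingers": 1,"dx": 0.0,"dy": 0.12,"dz": 0.003,"roll": 0},{"fingers": 1,"dx": 0.002,"dy": 0.18,"dz": 0.008,"roll": 0},{"fingers": 1,"dx": 0.003,"dy": 0.24,"dz": 0.013,"roll": 0},{"fingers": 1,"dx": 0.003,"dy": 0.247,"dz": 0.013,"roll": 0},{"fingers": 1,"dx": 0.003,"dy": 0.247,"dz": 0.013,"roll": 0},{"fingers": 1,"dx": -0.02,"dy": 0.247,"dz": 0.05,"roll": 0},{"fingers": 1,"dx": -0.03,"dy": 0.247,"dz": 0.065,"roll": 0}]}}

```text
time: 60.78
tool_pos: [0.6538, -0.0557, 0.2089]
tcp_rot: [-2.774, -0.754, -0.82]
wrist_force: [-0.6, -0.1, -0.5]
width: 0.0
grip_force: 0.0
```

Run:
```python
from h import *
tilt()
plan([(*lp(-1,np.radians(97),.09,.045),.187,-60)]+[(*lp(-1,np.radians(t),.09,.0145),.187,-60) for t in (95,85,74,63,52,41)])
```

```text
q [-0.35  0.02  2.03  0.62  0.8   0.31] p [ 0.654 -0.056  0.209] tilt 33.0 az 31.0 yawy -59.5 yz -0.003 xz 0.544 t 60.775
now [ 0.6538 -0.0557  0.2089] yaw -59.5 q6 0.31 F [-0.6 -0.1 -0.5] w 0.0 t 60.8
   [-0.0097  0.0043  0.0198] roll 0.5
   [-0.0133 -0.0291  0.0175] roll 0.5
   [-0.0153 -0.0448  0.0163] roll 0.5
   [-0.0149 -0.0622  0.0166] roll 0.5
   [-0.0117 -0.0793  0.0188] roll 0.5
   [-0.0058 -0.0953  0.0226] roll 0.5
   [ 0.0026 -0.1096  0.0281] roll 0.5
```

>>> {"fn": "step_arm", "kwargs": {"commands": [{"fingers": 1,"dx": -0.01,"dy": 0.004,"dz": 0.02,"roll": 0},{"fingers": 1,"dx": -0.01,"dy": 0.004,"dz": 0.02,"roll": 0},{"fingers": 1,"dx": -0.013,"dy": -0.029,"dz": 0.0175,"roll": 0},{"fingers": 1,"dx": -0.015,"dy": -0.045,"dz": 0.016,"roll": 0},{"fingers": 1,"dx": -0.015,"dy": -0.062,"dz": 0.017,"roll": 0},{"fingers": 1,"dx": -0.012,"dy": -0.079,"dz": 0.019,"roll": 0},{"fingers": 1,"dx": -0.006,"dy": -0.095,"dz": 0.023,"roll": 0},{"fingers": 1,"dx": 0.003,"dy": -0.11,"dz": 0.028,"roll": 0}]}}

```text
time: 61.78
tool_pos: [0.6157, 0.0467, 0.19]
tcp_rot: [-2.777, -0.753, -0.826]
wrist_force: [0.8, -1.7, -0.4]
width: -0.002
grip_force: 0.9
```

Run:
```python
from h import *
tilt()
plan([(*lp(-1,np.radians(t),.09,o),.187,-60) for t,o in ((41,.0145),(32,.0145),(24,.014),(16,.0135),(9,.0135),(4,.013),(0,.0125),(0,.010))])
```

```text
q [-0.16 -0.07  2.16  0.59  0.68  0.48] p [0.616 0.047 0.19 ] tilt 33.1 az 30.0 yawy -59.7 yz 0.001 xz 0.546 t 61.775
now [0.6157 0.0467 0.19  ] yaw -59.7 q6 0.48 F [ 0.8 -1.7 -0.4] w -0.0 t 61.8
   [-0.003  -0.0021  0.0016] roll 0.3
   [ 0.0054 -0.0122  0.0071] roll 0.3
   [ 0.0143 -0.0201  0.0129] roll 0.3
   [ 0.0241 -0.0263  0.0192] roll 0.3
   [ 0.0328 -0.0302  0.0249] roll 0.3
   [ 0.0396 -0.0322  0.0294] roll 0.3
   [ 0.0453 -0.0333  0.0331] roll 0.3
   [ 0.0474 -0.0333  0.0344] roll 0.3
```

>>> {"fn": "step_arm", "kwargs": {"commands": [{"fingers": 1,"dx": 0.0055,"dy": -0.012,"dz": 0.007,"roll": 0},{"fingers": 1,"dx": 0.014,"dy": -0.02,"dz": 0.013,"roll": 0},{"fingers": 1,"dx": 0.024,"dy": -0.026,"dz": 0.019,"roll": 0},{"fingers": 1,"dx": 0.033,"dy": -0.03,"dz": 0.025,"roll": 0},{"fingers": 1,"dx": 0.04,"dy": -0.032,"dz": 0.03,"roll": 0},{"fingers": 1,"dx": 0.045,"dy": -0.033,"dz": 0.033,"roll": 0},{"fingers": 1,"dx": 0.0475,"dy": -0.033,"dz": 0.0345,"roll": 0},{"fingers": 1,"dx": 0.0475,"dy": -0.033,"dz": 0.0345,"roll": 0}]}}

```text
time: 62.78
tool_pos: [0.6496, 0.104, 0.1867]
tcp_rot: [-2.776, -0.753, -0.825]
wrist_force: [-1.5, -0.4, -0.6]
width: -0.0
grip_force: 0.5
```

Run:
```python
from h import *
tilt();s=read_state();print(s["wrist_force"],(s["tool_pos"][:2]-O)@np.array([CX,CY]).T)
```

```text
q [-0.03 -0.01  2.1   0.54  0.61  0.63] p [0.65  0.104 0.187] tilt 33.1 az 30.0 yawy -59.6 yz -0.0 xz 0.546 t 62.775
[-1.46571174 -0.421303   -0.63206613] [-0.01023013 -0.08300966]
```

>>> {"fn": "step_arm", "kwargs": {"commands": [{"fingers": 1,"dx": 0.0015,"dy": 0,"dz": 0.001,"roll": 0},{"fingers": 1,"dx": 0.003,"dy": 0,"dz": 0.002,"roll": 0},{"fingers": 1,"dx": 0.0035,"dy": 0,"dz": 0.0023,"roll": 0}]}}

```text
time: 63.15
tool_pos: [0.6504, 0.1046, 0.1864]
tcp_rot: [-2.778, -0.757, -0.818]
wrist_force: [-27.3, -15.6, 16.5]
width: -0.004
grip_force: 15.5
```

Against the stop. Back off and check everything.

>>> {"fn": "step_arm", "kwargs": {"commands": [{"fingers": 1,"dx": -0.02,"dy": 0,"dz": -0.014,"roll": 0},{"fingers": 1,"dx": -0.06,"dy": 0,"dz": -0.04,"roll": 0},{"fingers": 1,"dx": -0.08,"dy": 0,"dz": -0.08,"roll": 0},{"fingers": 1,"dx": -0.08,"dy": 0,"dz": -0.13,"roll": 0},{"fingers": 1,"dx": -0.08,"dy": 0,"dz": -0.15,"roll": 0},{"fingers": 1,"dx": -0.08,"dy": 0,"dz": -0.15,"roll": 0}]}}

```text
time: 63.9
tool_pos: [0.5259, 0.03, 0.2716]
tcp_rot: [-2.777, -0.752, -0.834]
wrist_force: [0.8, -0.1, 0.3]
width: -0.003
grip_force: 0.0
```

Run:
```python
from h import *
tilt();print(read_state()["wrist_force"])
I,D,c=see("wrist","w16");J,_,_=see("side","side4")
P=cloud("wrist",D,c);C=np.dstack([(P[...,:2]-O)@np.array([CX,CY]).T,P[...,2]])
for y in (-.13,-.09,-.06,.06,.13):
    m=(D>0)&(np.abs(C[...,1]-y)<.012)&(np.abs(C[...,0])<.03)&(C[...,2]>.195)&(C[...,2]<.212);print(y,m.sum(),np.median(C[m][:,0]).round(4) if m.sum() else None)
cv2.imwrite("pics/end.png",np.hstack([cv2.resize(J[50:190,150:340],(400,295)),cv2.resize(I,(393,295))]))
```

```text
q [-0.25 -0.35  2.22  0.51  0.89  0.54] p [0.526 0.03  0.272] tilt 33.4 az 30.0 yawy -59.8 yz 0.004 xz 0.55 t 63.9
[ 0.771674   -0.13343376  0.32856865]
-0.13 286 -0.0023
-0.09 284 -0.0025
-0.06 291 -0.0026
0.06 293 -0.0038
0.13 286 -0.0032
```

View pics/end.png

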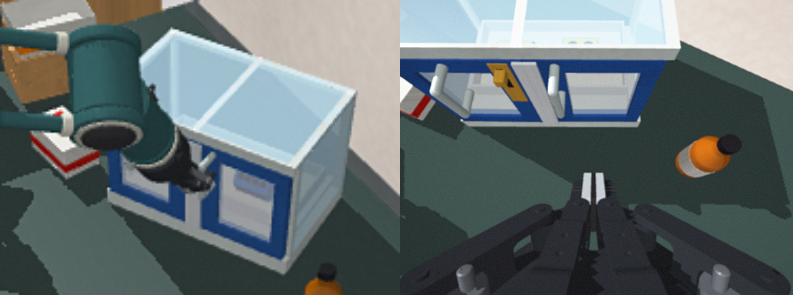

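Both leaves are flush (equal X along their width), the bolt is up, the racks are inside, and the arm is clear.

```bash
python3 -c "
from workcell import finish_job
print(finish_job())"
```

```text
the job is handed in; nothing more can be done
None
```

The job is handed in: both blue racks present (no third was in view) stand on the shelf with their yellow faces up, the shelf is home, the left leaf is shut and bolted and the right leaf is shut; the final verdict was not shown, and the shelf tab could only be reached by tilting the tool about 33°, which I got by driving the arm past its reach limit.

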